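Turn over the clock dials and pack them under a stacked tray

TASK

The enamelled clock dials lie face up on the turning stand. Turn every one face down with the spatula, never touching a dial with the gripper while it is still face up, then lay the spatula back down flat on the bench. Lift the dials by their hubs and lay them face down, flat and side by side along the middle of the base tray, and set the cover tray on top, turned end for end so that it stacks level on the lugs instead of nesting down onto the hubs; leave the other things on the bench where they are.

Things in the scene. Friction and masses are not known exactly. Their poses are not given: they have to be found in the camera images.
- stand: Turning stand, fixed to the bench: metal rails, dark rubber deck, 260 mm wide (y). Origin: at bench level under the middle of the step between rails and deck; +x points away from the robot, over the deck. Three lanes along x, at y = -84, 0, +84 mm, open towards -x. Deck: flat, x = 0 to 80 mm, top 28 mm above the bench.
- stand_step (a point): foot of the step, middle lane: x = 0, y = 0, z = 24 mm of the stand. In each lane two rails 10 mm wide run from here to x = -70 mm, tops 24 mm above the bench, 40 mm clear between them (floor there 4 mm above the bench), and carry a dial. The spatula can go in between the rails, under a dial's near edge, as far as its hub.
- stand_deck (a point): middle of the deck's top: x = 40, y = 0, z = 28 mm of the stand. The deck stands 4 mm above the rails, so the step stops a dial's far edge. A dial whose near edge is raised and pushed on past upright tips over the step and lands face down on the deck, reaching about 10 mm back over the step.
- spatula: Cranked spatula, lying on its blade and a rear foot. Origin: on its underside below the middle of the grip; +x towards the blade. Handle: dark wood, x = -50 to 40 mm, 18 mm wide, 21 to 41 mm above the underside. Steel blade 28 mm wide, 2.5 mm thick, x = 65 to 120 mm, underside level with the origin. Rear foot 30 mm wide at x = -50 to -40 mm reaches down to the underside. 0.1 kg.
- spatula_grip (a point): middle of the spatula's handle, 31 mm above its underside, where to grip it across its 18 mm width
- spatula_tip (a point): middle of the blade's front edge, at its underside; 120 mm ahead of the grip
- base_tray: Base tray, grey plastic, loose, long side roughly away from the robot; outside 280 (x) by 98 (y) by 54 mm high, walls 5 mm, floor 5 mm thick. Origin: centre of its underside. Lugs inside its end walls: one at the -x end, two at the +x end; 238 mm free between them. Three dials fit in a row at x = -78, 0, +78 mm. 0.7 kg.
- base_single_lug (a point): top of the base tray's single lug, middle of its -x end (x = -127 mm), 40 mm above the underside. All lugs are 16 mm deep with tops at 40 mm; this one is 28 mm wide, the two at the +x end are 19 mm wide, 33.5 mm either side of the middle.
- cover_tray: Cover tray, grey plastic, empty; body 230 (x) by 80 (y) by 32 mm high. Ribs outside its end walls reach 16 mm further and down to the underside: two at the -x end (14 mm wide, 32 mm either side of the middle), one at the +x end. Grip fin upright in its middle: 80 mm along x, 12 mm thick, top 72 mm above the underside. Origin: centre of its underside. 0.3 kg.
- cover_single_rib (a point): foot of the cover's single rib, middle of its +x end (x = 123 mm), 22 mm wide. With this rib over the base tray's single lug the cover rests on the lugs, underside 40 mm above the base tray's, 4 mm play all round; the other way round the ribs pass between the lugs and it nests. At the start both trays point the same way, within 0.3 rad.
- dial0: Clock dial: brass disc 66 mm across, 6 mm thick, +z side white with dark hour marks (the face); on the back (-z), in the centre, a black hub 16 mm across stands out 18 mm, to lift it by. Origin: centre of the disc, mid-thickness. 0.12 kg. At the start face up on the rails of the stand's lane y = -84 mm, far edge up to 8 mm short of the step; may be absent.
- dial1: Clock dial: brass disc 66 mm across, 6 mm thick, +z side white with dark hour marks (the face); on the back (-z), in the centre, a black hub 16 mm across stands out 18 mm, to lift it by. Origin: centre of the disc, mid-thickness. 0.12 kg. At the start face up on the rails of the stand's lane y = 0 mm, far edge up to 8 mm short of the step; may be absent.
- dial2: Clock dial: brass disc 66 mm across, 6 mm thick, +z side white with dark hour marks (the face); on the back (-z), in the centre, a black hub 16 mm across stands out 18 mm, to lift it by. Origin: centre of the disc, mid-thickness. 0.12 kg. At the start face up on the rails of the stand's lane y = 84 mm, far edge up to 8 mm short of the step; may be absent.
- oil_bottle: Bystander: amber oil bottle, 52 mm across, 95 mm high; origin under its centre. Leave alone.
- parts_dish: Bystander: shallow blue dish, 96 mm across, 22 mm high; origin under its centre. Leave alone.
- bead_jar: Bystander: glass jar, 64 mm across, 75 mm high; origin under its centre. Leave alone.
- loupe: Bystander: black eye loupe, 36 mm across, 34 mm high; origin under its centre. Leave alone.
- cork_pad: Bystander: cork pad, 70 by 60 by 18 mm; origin under its centre. Leave alone.
- parts_box: Bystander: clear plastic parts box, 90 by 60 by 30 mm; origin under its centre. Leave alone.
- gear_wheel: Bystander: brass gear wheel, 70 mm across, 30 mm high; origin under its centre. Leave alone.
Not all that is in view belongs to the job. What is shaped like the dial1 but green is not meant.

How it is judged:
On the way, in this order (a step that is already met when the one before it is completed fails the run):
1. the spatula has been taken up off the bench (height (world z) of spatula above 0.008 m), for 0.1 s.
2. every dial has been turned face down (angle between each of dial0, dial1, dial2's own z axis and vertical above 3 rad), for 0.2 s.
3. every dial lies face down and flat on the base tray's floor (all of step 2 and x of dial0 in the frame of base_tray between -0.11 and 0.11 m and y of dial0 in the frame of base_tray between -0.02 and 0.02 m and z of dial0 in the frame of base_tray between 0.004 and 0.013 m and x of dial1 in the frame of base_tray between -0.11 and 0.11 m and y of dial1 in the frame of base_tray between -0.02 and 0.02 m and z of dial1 in the frame of base_tray between 0.004 and 0.013 m and x of dial2 in the frame of base_tray between -0.11 and 0.11 m and y of dial2 in the frame of base_tray between -0.02 and 0.02 m and z of dial2 in the frame of base_tray between 0.004 and 0.013 m), for 0.2 s.
4. the cover tray, turned end for end, stands level on the base tray's lugs (z of cover_tray in the frame of base_tray between 0.036 and 0.045 m and x of cover_tray in the frame of base_tray between -0.012 and 0.012 m and y of cover_tray in the frame of base_tray between -0.012 and 0.012 m and x of cover_single_rib in the frame of base_tray below -0.1 m and angle between each of cover_tray, base_tray's own z axis and vertical below 0.06 rad), for 0.2 s.
At the end, for the whole second after the job is handed in: Dials face down (0.14 rad) on the base tray's floor, centres within 110 mm along and 20 mm across its middle; cover turned, on the lugs (36-45 mm up), centred within 12 mm, level within 0.06 rad; base tray on the bench; spatula flat on the bench (0.1 rad); all at rest (all of step 3 and all of step 4 and height (world z) of spatula below 0.006 m and angle between spatula's own z axis and vertical below 0.1 rad and height (world z) of base_tray below 0.005 m and linear speed of each of cover_tray, spatula below 0.02 m/s); the robot touches nothing.
It fails at once if a dial touched by the gripper or arm while still face up ((angle between dial0's own z axis and vertical below 1.5 rad and contact force between any of the fingers, the arm and dial0 above 0.3 N) or (angle between dial1's own z axis and vertical below 1.5 rad and contact force between any of the fingers, the arm and dial1 above 0.3 N) or (angle between dial2's own z axis and vertical below 1.5 rad and contact force between any of the fingers, the arm and dial2 above 0.3 N)).
It fails at once if another thing on the bench pushed more than 40 mm from its place (distance of any of oil_bottle, parts_dish, bead_jar, loupe, cork_pad, parts_box, gear_wheel from where it was at the start of the episode above 0.04 m).
Of dial0, dial1, dial2 only 2 to 3 are there at a start; the rules pass over those that are not, and their reading is None.
At some moment in a run one of base_tray, cover_tray, spatula may be knocked a few centimetres aside while the robot is not near it.
It also fails if it takes over 210 s, if anything falls off the work surface, if the arm or the gripper's body presses on something with over 40 N, if the wrist force passes 120 N, or if a joint passes its speed limit or range.

ROBOT

A 6-joint arm with a two-finger parallel gripper is mounted at the origin on the work surface. World frame = base frame: x ahead of the robot, y to its left, z up, the work surface at z = 0. Lengths are in m, angles in rad, forces in N, time in s.
With the tool pointing down it reaches from about 0.25 to 0.725 m from the base axis. Payload 4 kg.
Tool frame: the origin (TCP) lies midway between the tips of the shut fingers; the grasp point (between the pads) lies 19 mm behind it; z points along the fingers, y is the direction in which the jaws open and shut (so a half turn about z gives the same grasp; the last joint's range is limited). The gripper opens to 85 mm and grips with 20 to 120 N. Pads are 22 mm wide; open, the fingers measure 114 mm over their backs; the gripper's body (76 mm by 85 mm) begins 54 mm behind the grasp point. The pads swing forward as they close: fully open they stand 13 mm farther back than shut.
Start: joints at [-1.18, 0.241, 0.005, 1.335, 0, 1.571], TCP at [0.19, -0.462, 0.231] pointing down, gripper open.
Joint ranges: [-2.72, 2.72], [-1.05, 1.87], [-1.09, 1.28], [-1.99, 2.15], [-1.42, 1.44], [-3.14, 3.14]. Speed limits (rad/s): [2.79, 2.79, 3.14, 3.14, 3.14, 3.14].

INTERFACE

Orientations are given as a unit quaternion [x, y, z, w].
In Python, from workcell import get_obs, camera, camera_model, job_done, masks_of gives the robot as it stands.
- The arm moves only by the tool jog_arm, never from a script. Its argument "deltas" is a list that holds one entry, the list of rows, each a list of 7 numbers: the shift along the tool's x, y, z in mm, then the turn, a rotation vector about the tool's x, y, z in degrees, then the finger opening in mm, from 0 to 85.4. A call has 1 to 5 rows; each row shifts and turns the pose as measured when the row begins, along the tool's axes as they then stand; what a row does not reach is not made up. A row lasts 1/10 s, in which the tool goes at most 50 mm and 8.59 degrees, less where a joint would pass 70% of its speed; a pose out of reach is approached as far as the arm can. A call with a gripper value outside its range is refused whole. The fingers move at their own pace and stop on an object; the grip force is fixed at half the most. Time passes only in rows, so rows that do not move let the fingers close. It gives the time, the measured TCP pose, the force and the opening at its end, in the units of the state.
- get_obs(): the state, without advancing time (a new reading comes with each control period).
- camera(name): name is "side" or "top"; returns the picture (400x640x3 uint8, red, green, blue); there is no depth.
- camera_model(name): a dict with "fovy" (degrees; the focal length in pixels is half the picture's height over the tangent of half this angle, whatever the lens; pixels are square), "cx", "cy" (the principal point, pixels), "pose" (4x4, takes a point from camera to world coordinates). Camera axes: x right, y down, z forward; pixel columns grow to the right and rows downward; lengths in m; the calibration is good to about 2 mm. A picture is of the moment at which its call begins. camera_model takes no time and is no camera call.
- job_done(): hands the job in, once; it reports no verdict.
Trained networks look in the newest picture that a camera, given by its name, has taken for a name from the list of things; names that differ only in an ending like _2 or _b are one class to them, and where a whole thing is asked for, a point or a joint stands for the part that bears it (a point fixed in the world has none). Each returns a list of dicts, best first, with "conf" (0 to 1); they miss things now and then, are a little off and sometimes report something else, mostly with a low value. They report only what shows in the picture. A call takes as long as a camera call. They do not tell look-alikes from the thing itself.
- masks_of(target, camera): "pixels" (400x640 bool, what is visible of it) and "at" ([column, row] in pixels, amid what is visible of it).
The state is a dict: "clock": time; "joint_pos": joint angles; "joint_vel": joint speeds; "tau": joint torques, N m; "eef_pos": TCP position; "tool_rot": TCP orientation; "ft_force": force on the tool from outside, world axes, zero at the start; "ft_torque": the same for the moment, N m; "grip_width": finger opening in m.
Only numpy, scipy, OpenCV 4.12 (cv2) and the standard library are available. Lean on these libraries where they do the work, as an engineer would, in place of code of your own. Each camera call takes 0.05 s, during which the arm holds its last target. There are 200 camera calls.

## Working session

There is one attempt and no reset: what is moved stays moved. The work goes in short steps, Python scripts to look and compute and a tool call to move; the robot and the scene stay as the last step left them, time stands still between calls to the robot, and variables do not carry over. Pictures are saved under pics/ and viewed, about 12 in all and at most 16, crops included, and the job is handed in when it is done.

Besides the shell and the picture viewer there is one more tool, called as name(argument=value, ...) on one line, values as JSON. jog_arm: Moves the arm, as the interface text tells. Its arguments: {"type":"object","properties":{"deltas":{"type":"array"}},"required":["deltas"]}

```bash
mkdir -p pics; cat > h.py <<'E'
import numpy as np, cv2
from workcell import get_obs, camera, camera_model, job_done, masks_of
from scipy.spatial.transform import Rotation as R
def ray(n,p):
    m=camera_model(n); f=200/np.tan(np.radians(m["fovy"])/2); T=np.array(m["pose"])
    d=T[:3,:3]@np.array([(p[0]-m["cx"])/f,(p[1]-m["cy"])/f,1.]); return T[:3,3],d
def at_z(n,p,z):
    o,d=ray(n,p); return o+d*(z-o[2])/d[2]
def proj(n,X):
    m=camera_model(n); f=200/np.tan(np.radians(m["fovy"])/2); T=np.array(m["pose"])
    c=T[:3,:3].T@(np.array(X)-T[:3,3]); return np.array([m["cx"]+f*c[0]/c[2], m["cy"]+f*c[1]/c[2]])
def two(p1,n1,p2,n2):
    o1,d1=ray(n1,p1);o2,d2=ray(n2,p2)
    s=np.linalg.lstsq(np.c_[d1,-d2],o2-o1,rcond=None)[0]
    a,b=o1+d1*s[0],o2+d2*s[1]; return (a+b)/2,np.linalg.norm(a-b)
def shot(n,f,crop=None,k=1):
    im=camera(n); 
    c=im if crop is None else im[crop[1]:crop[3],crop[0]:crop[2]]
    cv2.imwrite("pics/"+f,cv2.resize(c,None,fx=k,fy=k,interpolation=cv2.INTER_CUBIC)[:,:,::-1]); return im
E
python3 - <<'E'
from h import *
np.set_printoptions(precision=4,suppress=True)
a=shot("top","a.png");b=shot("side","b.png")
cv2.imwrite("pics/ab.png",np.vstack([a,b])[:,:,::-1])
for n in("top","side"):
    m=camera_model(n);print(n,m["fovy"],m["cx"],m["cy"],np.array(m["pose"]).round(3).tolist())
    for t in ["stand","spatula","base_tray","cover_tray","dial0","oil_bottle","parts_dish","bead_jar","loupe","cork_pad","parts_box","gear_wheel"]:
        for r in masks_of(t,n)[:5]:
            ys,xs=np.nonzero(r["pixels"]); print(t,round(r["conf"],2),np.round(r["at"]),len(xs),xs.min(),xs.max(),ys.min(),ys.max(),at_z(n,r["at"],.03)[:2])
print(get_obs())
E
```

```text
top 44.51162354333765 325.63432808998067 202.01730262978282 [[0.024, -0.981, 0.194, 0.313], [-1.0, -0.024, 0.006, 0.007], [-0.002, -0.194, -0.981, 1.444], [0.0, 0.0, 0.0, 1.0]]
stand 0.85 [314. 177.] 3315 267 360 153 217 [0.6696 0.0517]
spatula 0.61 [333. 255.] 436 308 366 251 261 [ 0.4376 -0.0087]
base_tray 0.72 [213. 227.] 3654 191 233 174 270 [0.5122 0.3432]
cover_tray 0.7 [442. 242.] 2455 425 463 196 287 [ 0.4826 -0.3257]
cover_tray 0.5 [249. 149.] 319 239 258 139 160 [0.75   0.2501]
dial0 0.9 [276. 128.] 370 267 288 118 138 [0.82  0.172]
dial0 0.81 [318. 133.] 372 306 326 123 144 [0.8055 0.0444]
dial0 0.8 [311. 197.] 360 301 321 189 209 [0.607  0.0603]
dial0 0.69 [282. 194.] 365 272 293 182 203 [0.6137 0.1451]
dial0 0.67 [389. 240.] 386 378 399 229 251 [ 0.4867 -0.1715]
oil_bottle 0.85 [246. 150.] 311 238 257 139 159 [0.7476 0.259 ]
oil_bottle 0.55 [314. 178.] 3084 268 359 155 216 [0.6644 0.0513]
parts_dish 0.57 [354. 134.] 701 339 369 122 150 [ 0.8049 -0.0666]
bead_jar 0.89 [423. 154.] 436 411 434 141 165 [ 0.7471 -0.2724]
bead_jar 0.38 [161. 197.] 735 150 174 185 216 [0.5976 0
[... 1465 characters left out ...]
7 414 171 193 [ 0.3812 -0.1874]
parts_box 0.68 [243. 388.] 1119 219 268 371 399 [0.5908 0.5004]
parts_box 0.57 [318. 201.] 324 308 329 194 212 [ 0.5989 -0.0312]
parts_box 0.17 [258. 176.] 484 244 273 169 188 [ 0.804  -0.0696]
{'clock': 1.3, 'joint_pos': array([-1.18  ,  0.2406,  0.005 ,  1.3352, -0.    ,  1.5708]), 'joint_vel': array([ 0.0012, -0.0007,  0.0011, -0.001 ,  0.0018, -0.    ]), 'tau': array([  0.0009, -37.2214,  25.2692,   0.0013,   0.0001,   0.    ]), 'eef_pos': array([ 0.1905, -0.4623,  0.2313]), 'tool_rot': array([0.981 , 0.1942, 0.    , 0.    ]), 'ft_force': array([-0.2478, -0.1035,  0.0637]), 'ft_torque': array([ 0.021 , -0.0157, -0.0025]), 'grip_width': 0.08527677684708727}
```

View pics/a.png

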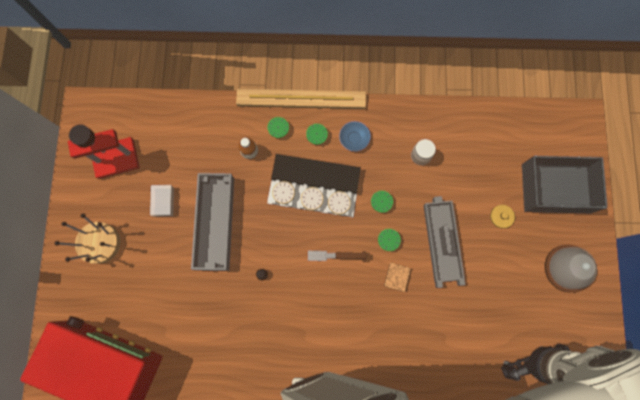

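View pics/b.png

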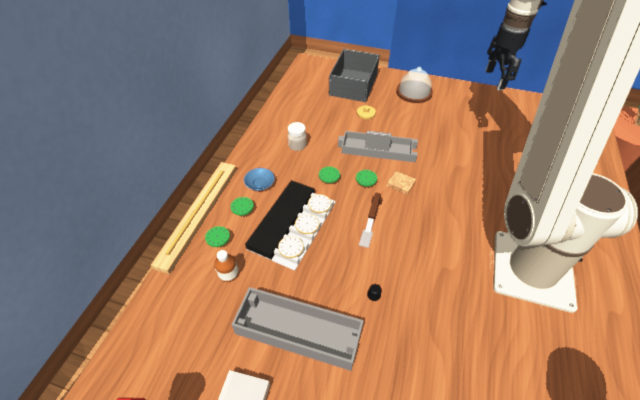

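```bash
cat > m.py <<'E'
from h import *
np.set_printoptions(precision=4,suppress=True)
def best(t,n,near=None):
    r=masks_of(t,n)
    if near is not None: r=[q for q in r if np.hypot(*(np.array(q["at"])-near))<25]
    return r[0] if r else None
def plane(n,mask,z):
    ys,xs=np.nonzero(mask); return np.array([at_z(n,(x,y),z)[:2] for x,y in zip(xs,ys)])
def rect(n,mask,z):
    (c,(w,h),a)=cv2.minAreaRect((plane(n,mask,z)*1000).astype(np.float32)); return np.round(c,1),round(w,1),round(h,1),round(a,1)
E
python3 - <<'E'
from m import *
T=camera("top");S=camera("side")
print("white dials / green")
for n,im in(("top",T),("side",S)):
    for r in masks_of("dial0",n):
        px=im[r["pixels"]].mean(0); ys,xs=np.nonzero(r["pixels"]); print(n,round(r["conf"],2),xs.mean().round(1),ys.mean().round(1),px.round(),at_z(n,(xs.mean(),ys.mean()),.029)[:2])
# deck
for n,im,box in(("top",T,(262,148,366,222)),("side",S,(240,175,345,270))):
    g=im.max(2)<45; m=np.zeros(g.shape,bool); x0,y0,x1,y1=box; m[y0:y1,x0:x1]=g[y0:y1,x0:x1]
    k,l,st,c=cv2.connectedComponentsWithStats(m.astype(np.uint8)); i=1+st[1:,4].argmax()
    print(n,"deck",st[i],rect(n,l==i,.028))
for n in("top","side"):
    for t,z in(("spatula",.02),("base_tray",.054),("cover_tray",.032)):
        r=best(t,n); print(n,t,rect(n,r["pixels"],z), np.round(r["at"]))
r=best("stand","top");print("stand",rect("top",r["pixels"],.026))
def c(im,b,k): return cv2.resize(im[b[1]:b[3],b[0]:b[2]],None,fx=k,fy=k,interpolation=cv2.INTER_CUBIC)
A=c(T,(260,145,400,285),4);B=c(S,(240,130,420,270),4)[:, :]
cv2.imwrite("pics/c.png",A[:,:,::-1]);cv2.imwrite("pics/d.png",B[:,:,::-1])
E
```

```text
white dials / green
top 0.94 311.7 198.7 [213. 195. 174.] [0.6023 0.0572]
top 0.93 338.7 203.0 [211. 194. 172.] [ 0.5914 -0.0228]
top 0.91 283.1 192.5 [212. 196. 174.] [0.619  0.1425]
top 0.71 336.6 255.8 [137. 112.  94.] [ 0.4358 -0.0199]
top 0.7 316.0 133.8 [ 82. 143.  74.] [0.8037 0.0502]
top 0.65 381.2 201.7 [ 79. 143.  75.] [ 0.5983 -0.1481]
top 0.63 388.9 240.0 [ 82. 142.  75.] [ 0.4853 -0.1708]
top 0.54 277.6 127.7 [ 84. 143.  75.] [0.8203 0.1675]
top 0.37 501.9 216.7 [197. 154.  75.] [ 0.5619 -0.502 ]
side 0.91 241.2 205.6 [ 86. 185.  93.] [0.8046 0.0516]
side 0.79 306.3 223.6 [248. 240. 226.] [0.6043 0.0558]
side 0.73 217.0 235.9 [ 86. 184.  92.] [0.8216 0.1691]
side 0.64 290.9 246.6 [246. 238. 224.] [0.6185 0.1406]
side 0.62 329.0 174.0 [ 87. 183.  91.] [ 0.5994 -0.1468]
side 0.59 319.7 203.1 [247. 239. 223.] [ 0.5912 -0.026 ]
side 0.58 365.6 177.4 [ 88. 182.  91.] [ 0.488  -0.1671]
side 0.24 242.8 387.3 [244. 236. 224.] [0.5923 0.4984]Traceback (most recent call last):
  File "<stdin>", line 10, in <module>
ValueError: attempt to get argmax of an empty sequence
```

```bash
python3 - <<'E'
from m import *
T=camera("top");S=camera("side")
print(T[165,315],S[215,285])
for n,im,box,p in(("top",T,(262,148,366,222),(300,168)),("side",S,(240,175,345,270),(275,230))):
    v=im.max(2); g=v<85; m=np.zeros(g.shape,bool); x0,y0,x1,y1=box; m[y0:y1,x0:x1]=g[y0:y1,x0:x1]
    k,l,st,c=cv2.connectedComponentsWithStats(m.astype(np.uint8)); i=l[p[1],p[0]]; print(n,im[p[1],p[0]],i)
    if i: print(n,"deck",st[i],rect(n,l==i,.028))
for n in("top","side"):
    for t,z in(("spatula",.02),("base_tray",.054),("cover_tray",.032)):
        r=best(t,n); print(n,t,rect(n,r["pixels"],z), np.round(r["at"])) if r else 0
r=best("stand","top");print("stand",rect("top",r["pixels"],.026))
def c(im,b,k): return cv2.resize(im[b[1]:b[3],b[0]:b[2]],None,fx=k,fy=k,interpolation=cv2.INTER_CUBIC)
A=c(T,(260,145,400,285),4);B=c(S,(240,160,400,270),4)
cv2.imwrite("pics/c.png",A[:,:,::-1]);cv2.imwrite("pics/d.png",B[:,:,::-1])
E
```

```text
[63 56 43] [38 38 34]
top [64 54 44] 1
top deck [ 272  155   88   39 2142] (array([680.8,  47.2]), 257.7, 80.4, 81.2)
side [37 35 33] 1Traceback (most recent call last):
  File "<stdin>", line 7, in <module>
  File "m.py", line 10, in rect
    (c,(w,h),a)=cv2.minAreaRect((plane(n,mask,z)*1000).astype(np.float32)); return np.round(c,1),round(w,1),round(h,1),round(a,1)
                                 ~~~~~^^^^^^^^^^
  File "m.py", line 8, in plane
    ys,xs=np.nonzero(mask); return np.array([at_z(n,(x,y),z)[:2] for x,y in zip(xs,ys)])
                                             ~~~~^^^^^^^^^^^
  File "h.py", line 8, in at_z
    o,d=ray(n,p); return o+d*(z-o[2])/d[2]
        ~~~^^^^^
  File "h.py", line 5, in ray
    m=camera_model(n); f=200/np.tan(np.radians(m["fovy"])/2); T=np.array(m["pose"])
ValueError: time passes only in moves, steps and waits
```

```bash
sed -i 's/^def ray/import functools\ncamera_model=functools.lru_cache(None)(camera_model)\ndef ray/' h.py; python3 - <<'E'
from m import *
T=camera("top");S=camera("side")
for n,im,box,p in(("top",T,(262,148,366,222),(300,168)),("side",S,(240,175,345,270),(275,230))):
    v=im.max(2); g=v<85; m=np.zeros(g.shape,bool); x0,y0,x1,y1=box; m[y0:y1,x0:x1]=g[y0:y1,x0:x1]
    k,l,st,c=cv2.connectedComponentsWithStats(m.astype(np.uint8)); i=l[p[1],p[0]]
    if i: print(n,"deck",st[i],rect(n,l==i,.028))
for n in("top","side"):
    for t,z in(("spatula",.02),("base_tray",.054),("cover_tray",.032)):
        r=best(t,n); print(n,t,rect(n,r["pixels"],z), np.round(r["at"])) if r else 0
r=best("stand","top");print("stand",rect("top",r["pixels"],.026))
def c(im,b,k): return cv2.resize(im[b[1]:b[3],b[0]:b[2]],None,fx=k,fy=k,interpolation=cv2.INTER_CUBIC)
A=c(T,(260,145,400,285),4);B=c(S,(240,160,400,270),4)
cv2.imwrite("pics/c.png",A[:,:,::-1]);cv2.imwrite("pics/d.png",B[:,:,::-1])
E
```

```text
top deck [ 272  155   88   38 2137] (array([679.6,  47.3]), 257.0, 80.4, 82.0)
side deck [ 246  181   69   78 2150] (array([679.5,  52. ]), 267.5, 85.0, 82.0)
top spatula (array([434.8, -19.7]), 29.0, 171.3, 0.2) [338. 255.]
top base_tray (array([524.5, 337.6]), 280.0, 111.3, 0.5) [215. 226.]
top cover_tray (array([ 486.8, -327.3]), 260.4, 86.8, 7.1) [440. 243.]
side spatula (array([439.3, -28. ]), 200.1, 32.7, 89.0) [370. 216.]
side base_tray (array([527.4, 349.5]), 282.2, 115.9, 0.4) [296. 328.]
side cover_tray (array([ 487.5, -325. ]), 260.7, 127.7, 6.7) [377. 145.]
stand (array([644.8,  53.4]), 258.6, 154.7, 81.9)
```

View pics/c.png

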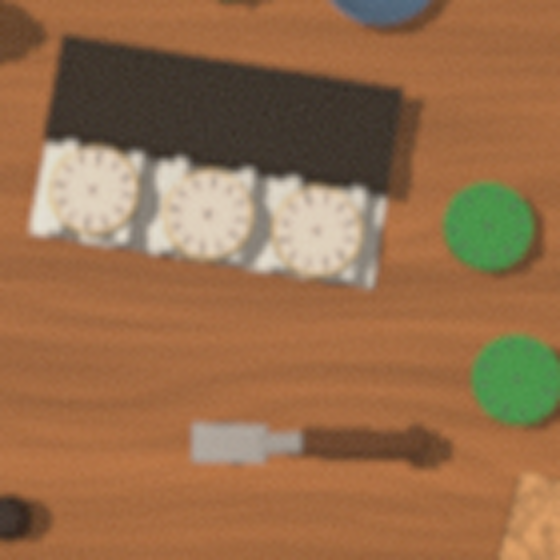

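View pics/d.png

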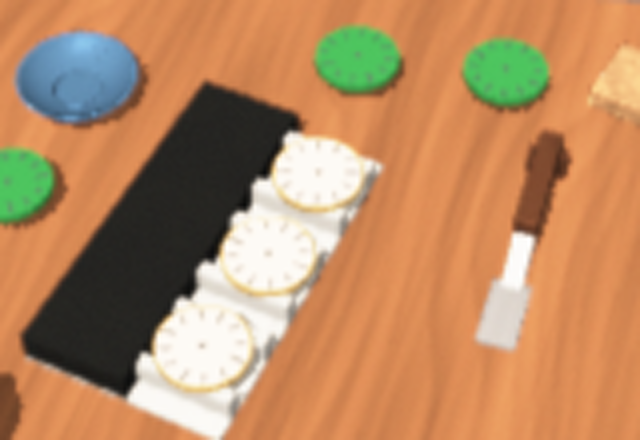

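```bash
cat > p.py <<'E'
import sys,json
from h import *
def yaw_of(o): 
    x=R.from_quat(o["tool_rot"]).as_matrix()[:,0]; return np.degrees(np.arctan2(x[1],x[0]))
def plan(wps,n=5):
    """wps: (x,y,z[m],dyaw-absolute deg unwrapped or None,opening mm,maxstep mm[,rows min])"""
    o=get_obs(); P=np.array(o["eef_pos"])*1000; M=R.from_quat(o["tool_rot"]); y=yaw_of(o)
    print("at",P.round(1),"yaw",round(y,1),"j",np.round(o["joint_pos"],2)); out=[]
    for w in wps:
        T=np.array(w[:3])*1000; ty=y if w[3] is None else w[3]
        k=int(max(np.ceil(np.linalg.norm(T-P)/w[5]-.02),np.ceil(abs(ty-y)/8.5-.02),1)); yy=np.linspace(y,ty,k+1); pp=np.linspace(P,T,k+1)
        for i in range(k):
            G=R.from_euler("z",yy[i+1],degrees=True)*R.from_quat([1,0,0,0])
            d=M.inv().apply(pp[i+1]-P); rv=np.degrees((M.inv()*G).as_rotvec())
            row=[round(float(v),1)+0. for v in [*d,*rv]]+[w[4]]; out.append(row)
            P=P+M.apply(row[:3]); M=M*R.from_rotvec(np.radians(row[3:6]))
        y=ty
    for i in range(0,len(out),n): print(json.dumps([out[i:i+n]]))
E
python3 - <<'E'
from m import *
from p import *
tt,ts=(308.,255.8),(364.2,245.5)
print("tip",two(tt,"top",ts,"side"),at_z("top",tt,.002)[:2],at_z("side",ts,.002)[:2])
print("front",two((335.7,255.6),"top",(371.7,217.5),"side"),at_z("top",(335.7,255.8),.041)[:2],at_z("side",(371.7,217.5),.041)[:2])
print("rear",at_z("top",(367,255.5),.041)[:2],at_z("side",(377.5,194),.041)[:2])
plan([(.26,-.40,.26,15,85,50)])
E
```

```text
tip (array([0.4354, 0.0637, 0.0079]), np.float64(0.0005289255828877552)) [0.4362 0.0639] [0.4356 0.0597]
front (array([ 0.4356, -0.017 ,  0.0333]), np.float64(0.0008031901359201222)) [ 0.4348 -0.0169] [ 0.4347 -0.0109]
rear [ 0.4378 -0.1065] [ 0.4377 -0.101 ]
at [ 190.5 -462.3  231.3] yaw 22.4 j [-1.18  0.24  0.    1.34  0.    1.57]
[[[44.0, -15.6, -14.3, 0.0, 0.0, 3.7, 85], [42.9, -18.3, -14.4, 0.0, 0.0, 3.7, 85]]]
```

jog_arm(deltas=[[[50, 0, 0, 0, 0, 0, 85], [0, 0, 0, 0, 0, -8, 85]]])

```text
clock: 2.25
eef_pos: [0.2372, -0.4437, 0.2313]
tool_rot: [0.965, 0.262, 0.0, 0.0]
ft_force: [-0.8, 0.6, 0.2]
grip_width: 0.085
```

```bash
python3 - <<'E'
from p import *
o=get_obs();print(yaw_of(o),o["eef_pos"],o["joint_pos"].round(3))
E
```

```text
30.327693237651616 [ 0.2372409  -0.44369748  0.23134824] [-1.08   0.246  0.012  1.336  0.     1.532]
```

```bash
python3 - <<'E'
from p import *
plan([(.4355,-.057,.16,270,85,45)])
E
```

```text
at [ 237.2 -443.7  231.3] yaw 30.3 j [-1.08  0.25  0.01  1.34  0.    1.53]
[[[12.6, -8.1, 2.5, 0.1, 0.0, -8.3, 85], [13.7, -6.1, 2.4, 0.0, 0.0, -8.2, 85], [14.4, -4.1, 2.5, 0.0, 0.0, -8.3, 85], [14.8, -2.1, 2.5, 0.0, 0.0, -8.3, 85], [15.0, 0.2, 2.4, 0.0, 0.0, -8.2, 85]]]
[[[14.8, 2.3, 2.5, 0.0, 0.0, -8.3, 85], [14.4, 4.4, 2.5, 0.0, 0.0, -8.3, 85], [13.5, 6.4, 2.4, 0.0, 0.0, -8.2, 85], [12.5, 8.3, 2.5, 0.0, 0.0, -8.3, 85], [11.1, 10.0, 2.5, 0.0, 0.0, -8.2, 85]]]
[[[9.6, 11.5, 2.4, 0.0, 0.0, -8.3, 85], [7.9, 12.8, 2.5, 0.0, 0.0, -8.3, 85], [5.9, 13.7, 2.5, 0.0, 0.0, -8.2, 85], [3.9, 14.5, 2.4, 0.0, 0.0, -8.3, 85], [1.8, 14.9, 2.5, 0.0, 0.0, -8.3, 85]]]
[[[-0.4, 15.0, 2.5, 0.0, 0.0, -8.2, 85], [-2.5, 14.7, 2.4, 0.0, 0.0, -8.3, 85], [-4.6, 14.3, 2.5, 0.0, 0.0, -8.3, 85], [-6.6, 13.4, 2.5, 0.0, 0.0, -8.2, 85], [-8.5, 12.4, 2.4, 0.0, 0.0, -8.3, 85]]]
[[[-10.2, 11.0, 2.5, 0.0, 0.0, -8.3, 85], [-11.6, 9.4, 2.5, 0.0, 0.0, -8.2, 85], [-12.9, 7.6, 2.4, 0.0, 0.0, -8.3, 85], [-13.9, 5.7, 2.5, 0.0, 0.0, -8.2, 85], [-14.5, 3.7, 2.5, 0.0, 0.0, -8.3, 85]]]
[[[-14.9, 1.6, 2.4, 0.0, 0.0, -8.3, 85], [-15.0, -0.7, 2.5, 0.0, 0.0, -8.2, 85], [-14.7, -2.7, 2.5, 0.0, 0.0, -8.3, 85], [-14.2, -4.9, 2.4, 0.0, 0.0, -8.3, 85]]]
```

jog_arm(deltas=[[[0, 0, 0, 0, 0, -8.5, 85], [0, 0, 0, 0, 0, -8.5, 85], [0, 0, 0, 0, 0, -8.5, 85], [0, 0, 0, 0, 0, -8.5, 85], [0, 0, 0, 0, 0, -8.5, 85]]])

```text
clock: 2.75
eef_pos: [0.2393, -0.4428, 0.2312]
tool_rot: [0.803, 0.596, -0.0, 0.0]
ft_force: [-0.8, -0.7, 0.3]
grip_width: 0.0849
```

jog_arm(deltas=[[[0, 0, 0, 0, 0, -8.5, 85], [0, 0, 0, 0, 0, -8.5, 85], [0, 0, 0, 0, 0, -8.5, 85], [0, 0, 0, 0, 0, -8.5, 85], [0, 0, 0, 0, 0, -8.5, 85]]])

```text
clock: 3.25
eef_pos: [0.2394, -0.4427, 0.2312]
tool_rot: [0.529, 0.849, -0.0, 0.0]
ft_force: [0.2, 0.3, 0.1]
grip_width: 0.0851
```

jog_arm(deltas=[[[0, 0, 0, 0, 0, -8.5, 85], [0, 0, 0, 0, 0, -8.5, 85], [0, 0, 0, 0, 0, -8.5, 85], [0, 0, 0, 0, 0, -8.5, 85], [0, 0, 0, 0, 0, -8.5, 85]]])

```text
clock: 3.75
eef_pos: [0.2394, -0.4427, 0.2312]
tool_rot: [0.181, 0.983, -0.0, 0.0]
ft_force: [0.3, 1.2, -0.0]
grip_width: 0.0853
```

jog_arm(deltas=[[[0, 0, 0, 0, 0, -8.5, 85], [0, 0, 0, 0, 0, -8.5, 85], [0, 0, 0, 0, 0, -8.5, 85], [0, 0, 0, 0, 0, -8.5, 85], [0, 0, 0, 0, 0, -8.5, 85]]])

```text
clock: 4.25
eef_pos: [0.2395, -0.4427, 0.2312]
tool_rot: [-0.192, 0.981, -0.0, 0.0]
ft_force: [-0.3, 0.3, -0.8]
grip_width: 0.0849
```

jog_arm(deltas=[[[0, 0, 0, 0, 0, -8.5, 85], [0, 0, 0, 0, 0, -8.5, 85], [0, 0, 0, 0, 0, -8.5, 85], [0, 0, 0, 0, 0, -8.5, 85], [0, 0, 0, 0, 0, -8.5, 85]]])

```text
clock: 4.75
eef_pos: [0.2394, -0.4427, 0.2312]
tool_rot: [-0.538, 0.843, -0.0, -0.0]
ft_force: [0.3, -0.2, 1.2]
grip_width: 0.0851
```

jog_arm(deltas=[[[0, 0, 0, 0, 0, -8.5, 85], [0, 0, 0, 0, 0, -8.5, 85], [0, 0, 0, 0, 0, -8.5, 85], [0, 0, 0, 0, 0, -3, 85]]])

```text
clock: 5.15
eef_pos: [0.2394, -0.4427, 0.2312]
tool_rot: [0.732, -0.681, 0.0, 0.0]
ft_force: [0.2, -0.4, 0.8]
grip_width: 0.0847
```

```bash
python3 - <<'E'
from p import *
plan([(.4355,-.057,.16,yaw_of(get_obs())+(-90-yaw_of(get_obs())),85,45)])
E
```

```text
at [ 239.4 -442.7  231.2] yaw -85.9 j [-1.07  0.25  0.01  1.34 -0.   -2.72]
[[[-37.1, -22.3, 7.1, 0.0, 0.0, 0.4, 85], [-37.2, -22.1, 7.1, 0.0, 0.0, 0.4, 85], [-37.4, -21.8, 7.1, 0.0, 0.0, 0.4, 85], [-37.5, -21.5, 7.1, 0.0, 0.0, 0.4, 85], [-37.7, -21.3, 7.1, 0.0, 0.0, 0.4, 85]]]
[[[-37.8, -21.0, 7.1, 0.0, 0.0, 0.5, 85], [-38.0, -20.6, 7.1, 0.0, 0.0, 0.4, 85], [-38.2, -20.4, 7.1, 0.0, 0.0, 0.4, 85], [-38.3, -20.2, 7.1, 0.0, 0.0, 0.4, 85], [-38.4, -19.9, 7.1, 0.0, 0.0, 0.4, 85]]]
```

jog_arm(deltas=[[[-37, -22, 7, 0, 0, 0.4, 85], [-37, -22, 7, 0, 0, 0.4, 85], [-37.4, -21.8, 7, 0, 0, 0.4, 85], [-37.5, -21.5, 7, 0, 0, 0.4, 85], [-37.7, -21.3, 7, 0, 0, 0.4, 85]]])

```text
clock: 5.65
eef_pos: [0.3396, -0.2508, 0.1953]
tool_rot: [0.716, -0.699, 0.003, 0.001]
ft_force: [0.7, -0.4, 0.2]
grip_width: 0.0849
```

jog_arm(deltas=[[[-38, -21, 7, 0, 0, 0.5, 85], [-38, -20.6, 7, 0, 0, 0.4, 85], [-38, -20.4, 7, 0, 0, 0.4, 85], [-38, -20, 7, 0, 0, 0.4, 85], [-38, -20, 7, 0, 0, 0.4, 85]]])

```text
clock: 6.15
eef_pos: [0.4438, -0.0522, 0.1597]
tool_rot: [-0.702, 0.713, -0.006, 0.0]
ft_force: [0.5, 0.2, 0.7]
grip_width: 0.0852
```

```bash
python3 - <<'E'
from m import *
from p import *
camera("top");camera("side")
for n in("top","side"):
    r=best("spatula",n); print(n,rect(n,r["pixels"],.02),np.round(r["at"])) if r else print(n,"none")
plan([(.4355,-.057,.06,-90,85,35),(.4355,-.057,.012,-90,85,20)])
E
```

```text
top (array([436.3,  31.3]), 26.1, 64.0, 1.4) [320. 255.]
side (array([436.8, -26.7]), 31.3, 199.1, 0.9) [369. 219.]
at [443.  -53.1 159.4] yaw -90.7 j [-0.11  0.18 -0.27  1.12 -0.01 -1.67]
[[[1.1, 2.7, 33.1, -0.4, -0.5, -0.2, 85], [1.3, 2.5, 33.2, 0.0, 0.0, -0.3, 85], [1.4, 2.5, 33.1, 0.0, 0.0, -0.2, 85], [0.0, 0.0, 16.0, 0.0, 0.0, 0.0, 85], [0.0, 0.0, 16.0, 0.0, 0.0, 0.0, 85]]]
[[[0.0, 0.0, 16.0, 0.0, 0.0, 0.0, 85]]]
```

jog_arm(deltas=[[[1.1, 2.7, 33, -0.4, -0.5, -0.2, 85], [1.3, 2.3, 33, 0, 0, -0.3, 85], [1.4, 2, 33, 0, 0, -0.2, 85], [0, 0, 16, 0, 0, 0, 60], [0, 0, 16, 0, 0, 0, 60]]])

```text
clock: 6.85
eef_pos: [0.4388, -0.0644, 0.0293]
tool_rot: [-0.704, 0.71, -0.005, 0.003]
ft_force: [-0.4, 0.1, -0.3]
grip_width: 0.0604
```

```bash
python3 - <<'E'
from p import *
plan([(.4357,-.057,.012,-90,60,20)])
E
```

```text
at [438.8 -64.4  29.3] yaw -90.6 j [-0.15  0.33 -0.47  0.77 -0.   -1.71]
[[[-7.4, 3.3, 17.3, -0.6, -0.1, -0.6, 60]]]
```

jog_arm(deltas=[[[-7.4, 3.3, 8, -0.6, -0.1, -0.6, 60], [0, 0, 9, 0, 0, 0, 60], [0, 0, 0, 0, 0, 0, 60]]])

```text
clock: 7.15
eef_pos: [0.4328, -0.0597, 0.0105]
tool_rot: [-0.705, 0.709, 0.001, -0.002]
ft_force: [0.1, 0.0, 0.1]
grip_width: 0.0595
```

```bash
python3 - <<'E'
from p import *
plan([(.4357,-.057,.012,-90,0,20)])
E
```

```text
at [432.8 -59.7  10.5] yaw -90.3 j [-0.14  0.36 -0.49  0.73 -0.   -1.7 ]
[[[-2.7, -2.9, -1.5, 0.2, 0.0, -0.3, 0]]]
```

jog_arm(deltas=[[[-1.5, -2.5, -1, 0, 0, 0, 60], [0, 0, 0, 0, 0, 0, 10], [0, 0, 0, 0, 0, 0, 10], [0, 0, 0, 0, 0, 0, 10], [0, 0, 0, 0, 0, 0, 10]]])

```text
clock: 7.65
eef_pos: [0.4383, -0.0587, 0.0143]
tool_rot: [-0.705, 0.709, -0.001, 0.0]
ft_force: [0.1, 0.6, -0.3]
grip_width: 0.0168
```

jog_arm(deltas=[[[0, 0, 0, 0, 0, 0, 10], [0, 0, 0, 0, 0, 0, 10], [0, 0, 0, 0, 0, 0, 10]]])

```text
clock: 7.95
eef_pos: [0.4381, -0.0586, 0.0143]
tool_rot: [-0.705, 0.709, -0.001, 0.0]
ft_force: [0.5, -0.3, -1.0]
grip_width: 0.0167
```

```bash
python3 - <<'E'
from p import *
o=get_obs();print(o["eef_pos"],yaw_of(o),o["ft_force"],R.from_quat(o["tool_rot"]).as_matrix().round(3))
E
```

```text
[ 0.43807532 -0.05856779  0.01433368] -90.28397458233775 [ 0.48555024 -0.29458479 -1.00126037] [[-0.005 -1.     0.002]
 [-1.     0.005 -0.002]
 [ 0.002 -0.002 -1.   ]]
```

```bash
cat >> p.py <<'E'
O=np.array([.6404,.0532]); YS=-8.2; L=.121; DZ=.0143
def tcp(s,t,z,yaw=YS,O=O):
    """blade tip (underside) at stand s,t [mm], z [mm]; spatula yaw world deg -> TCP xyz, tool yaw"""
    a=np.radians(YS); d=np.array([np.cos(a),np.sin(a)]); n=np.array([-d[1],d[0]])
    b=np.radians(yaw); tip=O+s/1000*d+t/1000*n; p=tip-L*np.array([np.cos(b),np.sin(b)])
    return [*p,z/1000+DZ,yaw-180]
E
python3 - <<'E'
from m import *
from p import *
camera("top");camera("side")
for n in("top","side"):
    r=best("loupe",n); ys,xs=np.nonzero(r["pixels"]); print(n,xs.min(),xs.max(),ys.min(),ys.max(),at_z(n,(xs.mean(),ys.mean()),.02))
plan([(.438,-.0585,.10,None,10,30),(.42,-.02,.125,-150,10,30),tcp(-110,0,80)+[10,30]])
E
```

```text
Traceback (most recent call last):
TypeError: 'NoneType' object is not subscriptable
```

```bash
python3 - <<'E'
from m import *
from p import *
plan([(.438,-.0585,.10,None,10,30),(.42,-.02,.125,-150,10,30),tcp(-110,0,80)+[10,30]])
E
```

```text
at [438.1 -58.6  14.3] yaw -90.3 j [-0.13  0.36 -0.48  0.74 -0.   -1.7 ]
[[[0.0, 0.0, -28.6, -0.1, -0.1, 0.0, 10], [0.0, 0.0, -28.5, 0.0, 0.0, 0.0, 10], [0.0, 0.0, -28.6, 0.0, 0.0, 0.0, 10], [-4.8, 2.3, -3.1, 0.0, 0.0, 7.5, 10], [-4.5, 2.9, -3.1, 0.0, 0.0, 7.4, 10]]]
[[[-4.0, 3.4, -3.2, 0.0, 0.0, 7.5, 10], [-3.6, 3.9, -3.1, 0.0, 0.0, 7.5, 10], [-3.0, 4.4, -3.1, 0.0, 0.0, 7.4, 10], [-2.5, 4.7, -3.1, 0.0, 0.0, 7.5, 10], [-1.8, 5.0, -3.2, 0.0, 0.0, 7.5, 10]]]
[[[-1.1, 5.2, -3.1, 0.0, 0.0, 7.4, 10], [-9.2, 19.2, 6.1, 0.0, 0.0, 7.7, 10], [-6.5, 20.3, 6.2, 0.0, 0.0, 7.6, 10], [-3.8, 20.9, 6.1, 0.0, 0.0, 7.6, 10], [-1.0, 21.3, 6.2, 0.0, 0.0, 7.7, 10]]]
[[[1.9, 21.2, 6.1, 0.0, 0.0, 7.6, 10]]]
```

jog_arm(deltas=[[[0, 0, -28, 0, 0, 0, 10], [0, 0, -28, 0, 0, 0, 10], [0, 0, -28, 0, 0, 0, 10], [-5, 2, -3, 0, 0, 7.5, 10], [-4.5, 3, -3, 0, 0, 7.5, 10]]])

```text
clock: 8.6
eef_pos: [0.4321, -0.0486, 0.1063]
tool_rot: [-0.603, 0.798, 0.0, -0.001]
ft_force: [0.0, -0.2, -0.8]
grip_width: 0.0172
```

jog_arm(deltas=[[[-4, 3.4, -3, 0, 0, 7.5, 10], [-3.6, 4, -3, 0, 0, 7.5, 10], [-3, 4.4, -3, 0, 0, 7.5, 10], [-2.5, 4.7, -3, 0, 0, 7.5, 10], [-2, 5, -3, 0, 0, 7.5, 10]]])

```text
clock: 9.1
eef_pos: [0.4209, -0.0233, 0.1223]
tool_rot: [-0.301, 0.954, -0.0, -0.001]
ft_force: [0.1, -0.1, -0.6]
grip_width: 0.0172
```

jog_arm(deltas=[[[-1, 5, -3, 0, 0, 7.5, 10], [-9, 19, 6, 0, 0, 7.7, 10], [-6.5, 20, 6, 0, 0, 7.6, 10], [-4, 21, 6, 0, 0, 7.6, 10], [-1, 21, 6, 0, 0, 7.7, 10]]])

```text
clock: 9.6
eef_pos: [0.4177, 0.067, 0.1017]
tool_rot: [0.044, 0.999, -0.001, 0.0]
ft_force: [0.5, -0.7, -1.0]
grip_width: 0.0167
```

jog_arm(deltas=[[[2, 21, 6, 0, 0, 7.6, 10], [0, 0, 0, 0, 0, 0, 10], [0, 0, 0, 0, 0, 0, 10]]])

```text
clock: 9.9
eef_pos: [0.4163, 0.0906, 0.0945]
tool_rot: [0.11, 0.994, -0.001, -0.001]
ft_force: [0.1, -0.1, -0.4]
grip_width: 0.0169
```

```bash
python3 - <<'E'
from m import *
from p import *
T=camera("top");S=camera("side")
print(get_obs()["ft_force"])
w=tcp(-110,0,80); 
a=np.radians(YS);d=np.array([np.cos(a),np.sin(a)])
e=get_obs()["eef_pos"]; y=np.radians(yaw_of(get_obs())-180); tip=np.array([e[0]+L*np.cos(y),e[1]+L*np.sin(y),e[2]-DZ+.001]); print("pred tip",tip)
for n,im in(("top",T),("side",S)):
    u=proj(n,tip); print(n,u)
    for r in masks_of("spatula",n)[:2]: ys,xs=np.nonzero(r["pixels"]); print(xs.min(),xs.max(),ys.min(),ys.max(),r["conf"])
uT=proj("top",tip);uS=proj("side",tip)
def c(im,u,k=5,h=30):
    b=im[int(u[1])-h:int(u[1])+h,int(u[0])-45:int(u[0])+45]; b=cv2.resize(b,None,fx=k,fy=k,interpolation=cv2.INTER_CUBIC)
    f=u-np.array([int(u[0])-45,int(u[1])-h]); cv2.circle(b,tuple(int(v) for v in (f+.5)*k),3,(255,0,0),-1); return b
cv2.imwrite("pics/e.png",np.vstack([c(T,uT),c(S,uS)])[:,:,::-1])
plan([tcp(-85,0,14)+[10,20]])
E
```

```text
[-0.9226 -0.0268 -0.7998]
pred tip [0.5345 0.0633 0.0814]
top [308.2559 218.4686]
303 312 219 237 0.62
side [329.9167 220.2693]
328 393 216 251 0.8
367 380 284 300 0.66
at [416.8  89.9  94.8] yaw 167.1 j [ 0.21  0.21 -0.41  0.94 -0.    0.44]
[[[-0.5, -0.1, 1.6, -0.1, 0.0, 8.5, 10], [-0.5, 0.0, 1.6, 0.0, 0.0, 8.4, 10], [-0.5, 0.1, 1.6, 0.0, 0.0, 8.5, 10], [-0.5, 0.2, 1.5, 0.0, 0.0, 8.4, 10], [-0.4, 0.2, 1.6, 0.0, 0.0, 8.5, 10]]]
[[[-0.4, 0.3, 1.6, 0.0, 0.0, 8.5, 10], [-0.4, 0.3, 1.6, 0.0, 0.0, 8.4, 10], [-0.3, 0.4, 1.6, 0.0, 0.0, 8.5, 10], [-0.2, 0.4, 1.6, 0.0, 0.0, 8.4, 10], [-0.2, 0.5, 1.5, 0.0, 0.0, 8.5, 10]]]
[[[-0.1, 0.5, 1.6, 0.0, 0.0, 8.5, 10], [-0.1, 0.5, 1.6, 0.0, 0.0, 8.4, 10], [0.1, 0.5, 1.6, 0.0, 0.0, 8.5, 10], [0.1, 0.5, 1.6, 0.0, 0.0, 8.4, 10], [0.2, 0.5, 1.6, 0.0, 0.0, 8.5, 10]]]
[[[0.2, 0.4, 1.5, 0.0, 0.0, 8.5, 10], [0.3, 0.4, 1.6, 0.0, 0.0, 8.4, 10], [0.4, 0.3, 1.6, 0.0, 0.0, 8.5, 10], [0.4, 0.3, 1.6, 0.0, 0.0, 8.4, 10], [0.4, 0.3, 1.6, 0.0, 0.0, 8.5, 10]]]
[[[0.5, 0.1, 1.6, 0.0, 0.0, 8.5, 10], [0.5, 0.1, 1.6, 0.0, 0.0, 8.4, 10], [0.5, 0.0, 1.5, 0.0, 0.0, 8.5, 10], [0.5, 0.0, 1.6, 0.0, 0.0, 8.5, 10], [0.5, -0.2, 1.6, 0.0, 0.0, 8.4, 10]]]
[[[0.4, -0.2, 1.6, 0.0, 0.0, 8.5, 10], [0.5, -0.3, 1.6, 0.0, 0.0, 8.4, 10], [0.4, -0.3, 1.6, 0.0, 0.0, 8.5, 10], [0.3, -0.4, 1.5, 0.0, 0.0, 8.5, 10], [0.3, -0.4, 1.6, 0.0, 0.0, 8.4, 10]]]
[[[0.2, -0.4, 1.6, 0.0, 0.0, 8.5, 10], [0.1, -0.5, 1.6, 0.0, 0.0, 8.4, 10], [0.0, -0.5, 1.6, 0.0, 0.0, 8.5, 10], [0.0, -0.5, 1.6, 0.0, 0.0, 8.5, 10], [-0.1, -0.5, 1.5, 0.0, 0.0, 8.4, 10]]]
[[[-0.1, -0.5, 1.6, 0.0, 0.0, 8.5, 10], [-0.2, -0.4, 1.6, 0.0, 0.0, 8.4, 10], [-0.3, -0.4, 1.6, 0.0, 0.0, 8.5, 10], [-0.4, -0.4, 1.6, 0.0, 0.0, 8.5, 10], [-0.4, -0.3, 1.6, 0.0, 0.0, 8.4, 10]]]
[[[-0.4, -0.2, 1.6, 0.0, 0.0, 8.5, 10], [-0.5, -0.2, 1.5, 0.0, 0.0, 8.4, 10]]]
```

View pics/e.png

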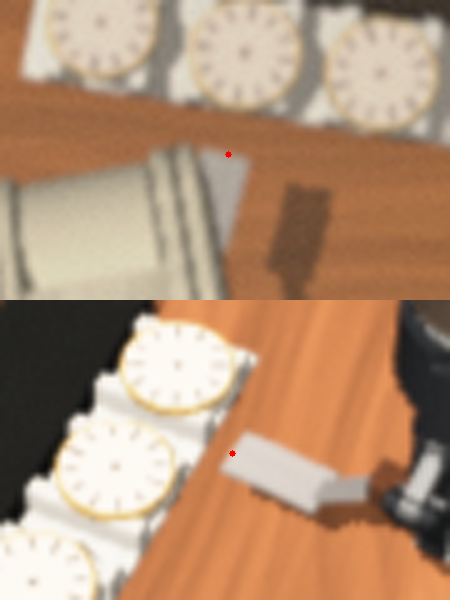

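```bash
sed -i 's/ty=y if w\[3\] is None else w\[3\]/ty=y if w[3] is None else y+(w[3]-y+180)%360-180/' p.py; python3 - <<'E'
from p import *
plan([tcp(-90,0,30)+[10,25],tcp(-90,0,14)+[10,16]])
E
```

```text
at [416.8  89.9  94.8] yaw 167.1 j [ 0.21  0.21 -0.41  0.94 -0.    0.44]
[[[-5.3, -1.0, 16.8, -0.1, 0.0, -1.6, 10], [-5.2, -1.2, 16.9, 0.0, 0.0, -1.5, 10], [-5.3, -1.4, 16.8, 0.0, 0.0, -1.6, 10], [0.0, 0.0, 16.0, 0.0, 0.0, 0.0, 10]]]
```

jog_arm(deltas=[[[-5.3, -1, 16.8, -0.1, 0, -1.6, 10], [-5.2, -1.2, 16.8, 0, 0, -1.6, 10], [-5.3, -1.4, 16.8, 0, 0, -1.6, 10], [0, 0, 14, 0, 0, 0, 10], [0, 0, 0, 0, 0, 0, 10]]])

```text
clock: 10.6
eef_pos: [0.435, 0.0799, 0.0308]
tool_rot: [0.07, 0.998, 0.001, 0.003]
ft_force: [-0.5, -0.2, -0.9]
grip_width: 0.0171
```

```bash
python3 - <<'E'
from p import *
plan([tcp(-90,0,14)+[10,10],tcp(-49,0,14)+[10,8]])
E
```

```text
at [435.   79.9  30.8] yaw 172.0 j [ 0.18  0.33 -0.46  0.78 -0.    0.32]
[[[3.9, 2.9, 2.5, 0.1, 0.3, 0.2, 10], [-6.8, 0.0, 0.0, 0.0, 0.0, 0.0, 10], [-6.9, 0.0, 0.0, 0.0, 0.0, 0.0, 10], [-6.8, 0.0, 0.0, 0.0, 0.0, 0.0, 10], [-6.9, 0.0, 0.0, 0.0, 0.0, 0.0, 10]]]
[[[-6.8, 0.0, 0.0, 0.0, 0.0, 0.0, 10], [-6.8, 0.1, 0.0, 0.0, 0.0, 0.0, 10]]]
```

jog_arm(deltas=[[[3.9, 2.9, 2.5, 0.1, 0.3, 0.2, 10], [0, 0, 0, 0, 0, 0, 10], [-6.8, 0, 0, 0, 0, 0, 10], [-6.9, 0, 0, 0, 0, 0, 10], [-6.8, 0, 0, 0, 0, 0, 10]]])

```text
clock: 11.1
eef_pos: [0.4541, 0.0799, 0.0309]
tool_rot: [0.072, 0.997, 0.0, 0.002]
ft_force: [-0.0, -0.2, -1.8]
grip_width: 0.0171
```

```bash
python3 - <<'E'
from p import *
o=get_obs();print(o["ft_force"])
plan([tcp(-49,0,14)+[10,8]])
E
```

```text
[-0.01000675 -0.21901167 -1.75742495]
at [454.1  79.9  30.9] yaw 171.7 j [ 0.17  0.36 -0.41  0.8  -0.    0.32]
[[[-6.1, 0.1, 0.9, 0.0, 0.2, 0.0, 10], [-6.0, 0.0, 0.9, 0.0, 0.0, -0.1, 10], [-6.1, 0.1, 0.8, 0.0, 0.0, 0.0, 10]]]
```

jog_arm(deltas=[[[-6, 0, 2, 0, 0.2, 0, 10], [-6, 0, 2, 0, 0, 0, 10], [-6, 0, 1, 0, 0, 0, 10], [0, 0, 0, 0, 0, 0, 10]]])

```text
clock: 11.5
eef_pos: [0.4763, 0.0771, 0.0262]
tool_rot: [0.073, 0.997, 0.001, 0.002]
ft_force: [-0.5, 0.4, -1.1]
grip_width: 0.0169
```

```bash
cat >> p.py <<'E'
def tip():
    o=get_obs(); e=o["eef_pos"]; y=np.radians(yaw_of(o)-180); p=e[:2]+L*np.array([np.cos(y),np.sin(y)])-O
    a=np.radians(YS); return np.array([p@[np.cos(a),np.sin(a)],p@[-np.sin(a),np.cos(a)],e[2]-DZ]).round(4)*1000
def arc(t,th,r0=49,r1=54,yaw=YS):
    """tip waypoints along the arc about the step foot; z is blade underside"""
    r=[r0+(r1-r0)*min(a,90)/90 for a in th]
    return [tcp(-q*np.cos(np.radians(a)),t,21.5+q*np.sin(np.radians(a)),yaw)+[10,30] for a,q in zip(th,r)]
E
python3 - <<'E'
from p import *
o=get_obs();print(o["ft_force"],tip())
plan(arc(0,range(0,91,9)))
E
```

```text
[-0.45604129  0.35735599 -1.12899026] [-44.8  -0.   11.9]
at [476.3  77.1  26.2] yaw 171.7 j [ 0.16  0.4  -0.36  0.81  0.    0.31]
[[[4.1, -0.2, -9.7, 0.1, 0.2, -0.1, 10], [-0.1, 0.0, -7.7, 0.0, 0.0, 0.0, 10], [-1.3, 0.0, -7.7, 0.0, 0.0, 0.0, 10], [-2.6, 0.0, -7.5, 0.0, 0.0, 0.0, 10], [-3.7, 0.0, -7.0, 0.0, 0.0, 0.0, 10]]]
[[[-4.9, 0.0, -6.5, 0.0, 0.0, 0.0, 10], [-5.8, 0.0, -5.6, 0.0, 0.0, 0.0, 10], [-6.7, 0.0, -4.7, 0.0, 0.0, 0.0, 10], [-7.5, 0.0, -3.7, 0.0, 0.0, 0.0, 10], [-8.0, 0.0, -2.4, 0.0, 0.0, 0.0, 10]]]
[[[-8.4, 0.0, -1.2, 0.0, 0.0, 0.0, 10]]]
```

jog_arm(deltas=[[[4.1, 0, 0, 0, 0.2, 0, 10], [0, 0, -9, 0, 0, 0, 10], [0, 0, -8, 0, 0, 0, 10], [-1.3, 0, -7.7, 0, 0, 0, 10], [-2.6, 0, -7.5, 0, 0, 0, 10]]])

```text
clock: 12.0
eef_pos: [0.4731, 0.0769, 0.0594]
tool_rot: [0.072, 0.997, 0.0, -0.003]
ft_force: [-0.3, -0.3, -1.1]
grip_width: 0.0172
```

```bash
python3 - <<'E'
from p import *
o=get_obs();print(o["ft_force"],tip())
x=tip(); th=np.degrees(np.arctan2(x[2]-21.5,-x[0])); print(th,np.hypot(x[2]-21.5,x[0]))
plan(arc(0,np.linspace(th,90,8)[1:],np.hypot(x[2]-21.5,x[0])))
E
```

```text
[-0.34905313 -0.32198233 -1.05628329] [-48.   -0.7  45.1]
26.18180753144324 53.48794256652615
at [473.1  76.9  59.4] yaw 171.7 j [ 0.16  0.35 -0.32  0.9   0.    0.3 ]
[[[-4.1, 0.5, -7.5, 0.0, -0.3, -0.1, 10], [-5.4, 0.0, -6.6, 0.0, 0.0, 0.0, 10], [-6.5, 0.0, -5.6, 0.0, 0.0, 0.0, 10], [-7.2, 0.0, -4.6, 0.0, 0.0, 0.0, 10], [-7.9, 0.0, -3.3, 0.0, 0.0, 0.0, 10]]]
[[[-8.3, 0.0, -2.1, 0.0, 0.0, 0.0, 10], [-8.5, 0.0, -0.8, 0.0, 0.0, 0.0, 10]]]
```

jog_arm(deltas=[[[-4.1, 0.5, -7, 0, -0.3, -0.1, 10], [-5.5, 0, -6, 0, 0, 0, 10]]])

```text
clock: 12.2
eef_pos: [0.4835, 0.0761, 0.0745]
tool_rot: [0.071, 0.997, 0.0, 0.001]
ft_force: [0.1, -0.5, -2.0]
grip_width: 0.0173
```

```bash
python3 - <<'E'
from p import *
o=get_obs();print(o["ft_force"],tip())
shot("side","f.png",(240,160,400,270),4)
x=tip(); th=np.degrees(np.arctan2(x[2]-21.5,-x[0])); print(th,np.hypot(x[2]-21.5,x[0]))
plan(arc(0,np.linspace(th,90,6)[1:],np.hypot(x[2]-21.5,x[0])))
E
```

```text
[ 0.12430176 -0.46258032 -2.00870726] [-37.6   0.3  60.2]
48.41998309486112 53.340134982956315
at [485.7  76.1  75.7] yaw 171.8 j [ 0.16  0.35 -0.28  0.94  0.    0.3 ]
[[[-5.9, -0.6, -5.0, 0.1, 0.3, 0.0, 10], [-6.8, 0.0, -3.9, 0.0, 0.0, 0.0, 10], [-7.3, 0.0, -2.8, 0.0, 0.0, 0.0, 10], [-7.6, 0.0, -1.8, 0.0, 0.0, 0.0, 10], [-7.8, 0.0, -0.6, 0.0, 0.0, 0.0, 10]]]
```

View pics/f.png

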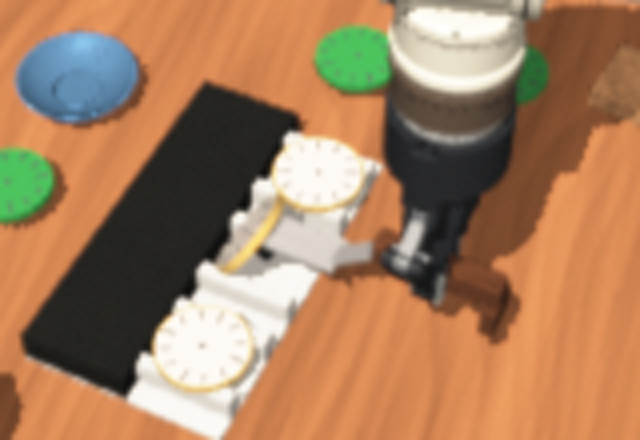

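jog_arm(deltas=[[[-5.9, -0.6, -5, 0, 0.3, 0, 10], [-6.8, 0, -4, 0, 0, 0, 10], [-7.3, 0, -3, 0, 0, 0, 10], [-7.6, 0, -2, 0, 0, 0, 10], [-7.8, 0, -1, 0, 0, 0, 10]]])

```text
clock: 12.75
eef_pos: [0.5236, 0.0702, 0.0924]
tool_rot: [0.071, 0.997, 0.001, 0.001]
ft_force: [0.3, 0.0, -1.3]
grip_width: 0.0172
```

jog_arm(deltas=[[[-7, 0, 0, 0, 0, 0, 10], [-6, 0, 0, 0, 0, 0, 10], [-5, 0, 0, 0, 0, 0, 10], [0, 0, 0, 0, 0, 0, 10], [0, 0, 0, 0, 0, 0, 10]]])

```text
clock: 13.25
eef_pos: [0.544, 0.067, 0.0913]
tool_rot: [0.072, 0.997, 0.001, 0.0]
ft_force: [-0.3, 0.8, -1.0]
grip_width: 0.0172
```

```bash
python3 - <<'E'
from p import *
o=get_obs();print(o["ft_force"],tip())
shot("side","g.png",(240,160,400,270),4)
plan([tcp(-40,0,90)+[10,40],tcp(-90,-84,60)+[10,40],tcp(-90,-84,14)+[10,30]])
E
```

```text
[-0.26544253  0.75729233 -1.01511066] [23.6 -0.1 77. ]
at [544.   67.   91.3] yaw 171.8 j [ 0.12  0.43 -0.1   1.04  0.    0.27]
[[[31.8, 0.0, -6.5, 0.1, 0.0, 0.0, 10], [31.8, 0.0, -6.5, 0.0, 0.0, 0.0, 10], [16.6, -28.0, 10.0, 0.0, 0.0, 0.0, 10], [16.7, -28.0, 10.0, 0.0, 0.0, 0.0, 10], [16.6, -28.0, 10.0, 0.0, 0.0, 0.0, 10]]]
[[[0.0, 0.0, 23.0, 0.0, 0.0, 0.0, 10], [0.1, 0.0, 23.0, 0.0, 0.0, 0.0, 10]]]
```

View pics/g.png

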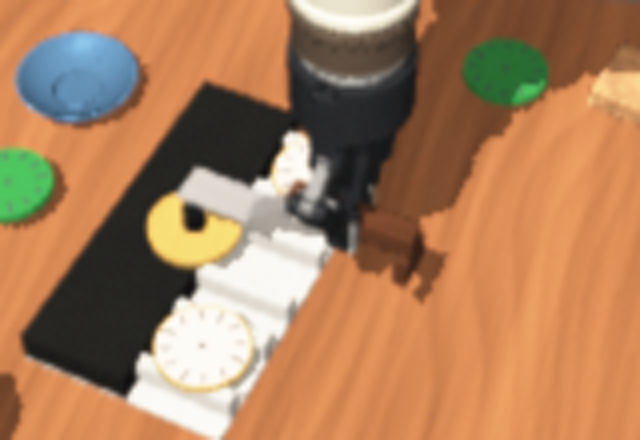

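jog_arm(deltas=[[[32, 0, -6.5, 0, 0, 0, 10], [32, 0, -6.5, 0, 0, 0, 10], [16, -28, 10, 0, 0, 0, 10], [16, -28, 10, 0, 0, 0, 10], [16, -28, 10, 0, 0, 0, 10]]])

```text
clock: 13.8
eef_pos: [0.4205, 0.0016, 0.0745]
tool_rot: [0.068, 0.998, 0.002, 0.003]
ft_force: [0.1, -0.1, -0.9]
grip_width: 0.0172
```

```bash
python3 - <<'E'
from p import *
print(tip())
plan([tcp(-92,-84,35)+[10,30],tcp(-92,-84,14)+[10,22],tcp(-55,-84,14)+[10,7]])
E
```

```text
[-89.3 -81.6  60.2]
at [420.5   1.6  74.5] yaw 172.2 j [ 0.    0.23 -0.46  0.88  0.    0.14]
[[[2.9, -1.6, 25.2, 0.2, 0.4, 0.4, 10], [-0.1, -0.1, 21.0, 0.0, 0.0, 0.0, 10], [-6.2, 0.0, 0.0, 0.0, 0.0, 0.0, 10], [-6.1, 0.0, 0.0, 0.0, 0.0, 0.0, 10], [-6.2, 0.0, 0.0, 0.0, 0.0, 0.0, 10]]]
[[[-6.1, 0.0, 0.0, 0.0, 0.0, 0.0, 10], [-6.2, 0.0, 0.0, 0.0, 0.0, 0.0, 10], [-6.2, 0.1, 0.0, 0.0, 0.0, 0.0, 10]]]
```

jog_arm(deltas=[[[3, -1.6, 25, 0.2, 0.4, 0.4, 10], [0, 0, 21, 0, 0, 0, 10], [0, 0, 0, 0, 0, 0, 10], [0, 0, 0, 0, 0, 0, 10]]])

```text
clock: 14.2
eef_pos: [0.4117, -0.0021, 0.0277]
tool_rot: [0.074, 0.997, -0.0, -0.002]
ft_force: [0.4, 0.0, -1.1]
grip_width: 0.0173
```

```bash
python3 - <<'E'
from p import *
print(tip())
plan([tcp(-50,-84,14)+[10,8]])
E
```

```text
[-97.4 -88.   13.4]
at [411.7  -2.1  27.7] yaw 171.5 j [-0.    0.29 -0.53  0.75 -0.    0.14]
[[[-7.9, 0.6, -0.1, -0.1, -0.2, 0.0, 10], [-7.9, 0.6, -0.1, 0.0, 0.0, -0.1, 10], [-7.9, 0.6, -0.1, 0.0, 0.0, 0.0, 10], [-7.9, 0.6, -0.1, 0.0, 0.0, -0.1, 10], [-7.9, 0.6, -0.2, 0.0, 0.0, 0.0, 10]]]
[[[-7.9, 0.6, -0.1, 0.0, 0.0, -0.1, 10]]]
```

jog_arm(deltas=[[[-3, 3.6, 0, 0, -0.2, 0, 10], [-8, 0, 0, 0, 0, 0, 10], [-8, 0, 0, 0, 0, 0, 10], [-8, 0, 0, 0, 0, 0, 10], [0, 0, 0, 0, 0, 0, 10]]])

```text
clock: 14.7
eef_pos: [0.446, -0.0017, 0.0315]
tool_rot: [0.073, 0.997, -0.0, 0.004]
ft_force: [0.1, -0.0, -0.9]
grip_width: 0.0169
```

```bash
python3 - <<'E'
from p import *
print(tip())
plan([tcp(-50,-84,14)+[10,8]])
E
```

```text
[-63.6 -82.4  17.2]
at [446.   -1.7  31.5] yaw 171.6 j [-0.    0.33 -0.45  0.78 -0.    0.14]
[[[-6.8, -1.0, 1.6, 0.0, 0.5, -0.1, 10], [-6.8, -0.9, 1.6, 0.0, 0.0, -0.1, 10]]]
```

jog_arm(deltas=[[[-7, -1, 3, 0, 0.4, 0, 10], [-5, -0.5, 1, 0, 0, 0, 10], [0, 0, 0, 0, 0, 0, 10]]])

```text
clock: 15.0
eef_pos: [0.4592, -0.0052, 0.0272]
tool_rot: [0.073, 0.997, 0.0, 0.001]
ft_force: [0.2, 0.7, -0.7]
grip_width: 0.017
```

jog_arm(deltas=[[[0, 0, -8, 0, 0, 0, 10], [0, 0, -8, 0, 0, 0, 10], [-1, 0, -7.7, 0, 0, 0, 10]]])

```text
clock: 15.3
eef_pos: [0.4578, -0.0055, 0.0508]
tool_rot: [0.073, 0.997, 0.0, -0.002]
ft_force: [0.1, -0.1, -2.0]
grip_width: 0.0167
```

```bash
cat >> p.py <<'E'
def cont(t,n,yaw=YS):
    x=tip(); h=x[2]-21.5; th=np.degrees(np.arctan2(h,-x[0])); r=np.hypot(h,x[0]); print("ft",get_obs()["ft_force"].round(1),"tip",x,"th",th.round(1),"r",r.round(1))
    plan(arc(t,np.linspace(th,90,n+1)[1:],r,54,yaw))
E
python3 - <<'E'
from p import *
cont(-84,8)
E
```

```text
ft [ 0.1 -0.1 -2. ] tip [-51.3 -84.5  36.5] th 16.3 r 53.4
at [457.8  -5.5  50.8] yaw 171.6 j [-0.01  0.33 -0.39  0.86  0.    0.13]
[[[-2.9, 0.1, -8.1, 0.0, -0.3, -0.2, 10], [-4.3, 0.0, -7.4, 0.0, 0.0, 0.0, 10], [-5.4, 0.0, -6.7, 0.0, 0.0, 0.0, 10], [-6.5, 0.0, -5.8, 0.0, 0.0, 0.0, 10], [-7.2, 0.0, -4.6, 0.0, 0.0, 0.0, 10]]]
[[[-8.0, 0.0, -3.5, 0.0, 0.0, 0.0, 10], [-8.4, 0.0, -2.1, 0.0, 0.0, 0.0, 10], [-8.6, 0.0, -0.7, 0.0, 0.0, 0.0, 10]]]
```

Same motion as the middle lane worked with; continue, checking part-way.

jog_arm(deltas=[[[-3, 0, -8, 0, -0.3, -0.2, 10], [-4.3, 0, -7.4, 0, 0, 0, 10], [-5.4, 0, -6.5, 0, 0, 0, 10]]])

```text
clock: 15.6
eef_pos: [0.4705, -0.0073, 0.0757]
tool_rot: [0.071, 0.997, -0.0, 0.001]
ft_force: [0.1, -0.4, -1.2]
grip_width: 0.0171
```

```bash
python3 - <<'E'
from p import *
cont(-84,5)
E
```

```text
ft [ 0.1 -0.4 -1.2] tip [-38.5 -84.   61.4] th 46.0 r 55.4
at [470.5  -7.3  75.7] yaw 171.8 j [-0.02  0.31 -0.33  0.92 -0.    0.13]
[[[-7.1, 0.1, -4.7, 0.0, 0.1, 0.0, 10], [-7.2, 0.0, -4.1, 0.0, 0.0, 0.0, 10], [-7.8, 0.0, -3.0, 0.0, 0.0, 0.0, 10], [-8.1, 0.0, -1.8, 0.0, 0.0, 0.0, 10], [-8.3, 0.0, -0.5, 0.0, 0.0, 0.0, 10]]]
```

jog_arm(deltas=[[[-7, 0, -4.7, 0, 0, 0, 10], [-7, 0, -4, 0, 0, 0, 10], [-7.7, 0, -3, 0, 0, 0, 10], [-8, 0, -1.8, 0, 0, 0, 10], [-8, 0, -0.5, 0, 0, 0, 10]]])

```text
clock: 16.1
eef_pos: [0.513, -0.0132, 0.0929]
tool_rot: [0.071, 0.997, -0.0, 0.003]
ft_force: [0.2, -0.1, -0.4]
grip_width: 0.0171
```

jog_arm(deltas=[[[-7, 0, 0, 0, 0, 0, 10], [-6, 0, 0, 0, 0, 0, 10], [-5, 0, 0, 0, 0, 0, 10], [0, 0, 0, 0, 0, 0, 10], [0, 0, 0, 0, 0, 0, 10]]])

```text
clock: 16.6
eef_pos: [0.5332, -0.0162, 0.0916]
tool_rot: [0.071, 0.997, -0.0, 0.002]
ft_force: [-0.1, 0.4, -1.9]
grip_width: 0.0171
```

jog_arm(deltas=[[[35, 0, -6.5, 0, 0, 0, 10], [35, 0, -6.5, 0, 0, 0, 10], [20, 0, 0, 0, 0, 0, 10], [0, 0, 0, 0, 0, 0, 10]]])

```text
clock: 17.0
eef_pos: [0.4396, -0.003, 0.1026]
tool_rot: [0.071, 0.997, -0.0, 0.0]
ft_force: [0.6, -0.7, -2.0]
grip_width: 0.0172
```

```bash
python3 - <<'E'
from m import *
from p import *
print(tip())
T=camera("top");S=camera("side")
for n,im in(("top",T),("side",S)):
    for r in masks_of("dial0",n):
        px=im[r["pixels"]].mean(0); ys,xs=np.nonzero(r["pixels"]); print(n,round(r["conf"],2),r["at"],px.round(),at_z(n,r["at"],.034)[:2])
    for r in masks_of("loupe",n)[:2]: print("loupe",n,r["conf"],at_z(n,r["at"],.02)[:2],r["pixels"].sum())
plan([tcp(-78,84,75,-3)+[10,45]])
E
```

```text
[-69.7 -84.2  88.3]
top 0.95 [341.6, 184.5] [184. 146.  78.] [ 0.6465 -0.0302]
top 0.91 [284.4, 193.2] [211. 194. 173.] [0.6161 0.1381]
top 0.91 [380.1, 206.3] [ 77. 142.  75.] [ 0.5835 -0.1444]
top 0.83 [278.4, 127.9] [ 83. 141.  74.] [0.8181 0.1645]
top 0.82 [313.4, 181.1] [187. 148.  78.] [0.6548 0.0536]
top 0.59 [389.2, 242.9] [ 78. 140.  75.] [ 0.4764 -0.171 ]
top 0.57 [317.4, 133.4] [ 83. 139.  73.] [0.8034 0.0458]
loupe top 0.6 [0.3757 0.1936] 115
side 0.84 [300.5, 194.1] [212. 183.  99.] [ 0.6543 -0.0379]
side 0.82 [288.8, 247.4] [244. 236. 222.] [0.6215 0.1476]
side 0.8 [288.5, 216.1] [220. 191. 103.] [0.6591 0.0498]
side 0.67 [329.0, 170.4] [ 85. 187.  93.] [ 0.6025 -0.1569]
side 0.63 [361.8, 177.4] [ 84. 178.  89.] [ 0.4983 -0.1588]
side 0.6 [240.6, 204.1] [ 86. 187.  94.] [0.806  0.0507]
side 0.56 [214.3, 237.8] [ 87. 187.  94.] [0.823  0.1796]
loupe side 0.55 [0.3765 0.1973] 203
at [444.4  -3.4 103. ] yaw 171.8 j [-0.01  0.23 -0.36  0.97 -0.    0.14]
[[[3.2, 39.3, 3.4, 0.0, 0.3, -1.3, 10], [2.2, 39.3, 3.4, 0.0, 0.0, -1.3, 10], [1.4, 39.4, 3.5, 0.0, 0.0, -1.3, 10], [0.5, 39.3, 3.4, 0.0, 0.0, -1.3, 10]]]
```

jog_arm(deltas=[[[3, 39, 3, 0, 0.3, -1.3, 10], [2, 39, 3, 0, 0, -1.3, 10], [1, 39, 3, 0, 0, -1.3, 10], [0, 38, 3, 0, 0, -1.3, 10], [0, 0, 0, 0, 0, 0, 10]]])

```text
clock: 17.8
eef_pos: [0.4625, 0.1555, 0.0902]
tool_rot: [0.029, 1.0, 0.0, 0.002]
ft_force: [-0.3, -1.1, -0.8]
grip_width: 0.0166
```

```bash
python3 - <<'E'
from p import *
print(tip())
plan([tcp(-84,84,40,-3)+[10,30],tcp(-84,84,14,-3)+[10,26]])
E
```

```text
[-70.2  86.3  75.9]
at [462.5 155.5  90.2] yaw 176.7 j [ 0.32  0.33 -0.27  0.97 -0.    0.38]
[[[7.1, -0.9, 17.9, 0.1, 0.3, -0.1, 10], [6.9, -0.8, 18.0, 0.0, 0.0, -0.2, 10], [0.0, 0.0, 26.0, 0.0, 0.0, 0.0, 10]]]
```

jog_arm(deltas=[[[7, -1, 15, 0, 0.3, 0, 10], [6, -1, 15, 0, 0, 0, 10], [0, 0, 0, 0, 0, 0, 10]]])

```text
clock: 18.1
eef_pos: [0.4516, 0.1558, 0.0589]
tool_rot: [0.027, 1.0, 0.0, 0.0]
ft_force: [-0.9, -0.3, -0.5]
grip_width: 0.0173
```

```bash
python3 - <<'E'
from p import *
print(tip())
plan([tcp(-82,84,14,-3)+[10,40]])
E
```

```text
[-81.   85.3  44.6]
at [451.6 155.8  58.9] yaw 176.9 j [ 0.33  0.35 -0.33  0.89  0.    0.39]
[[[1.1, -1.5, 30.6, 0.0, 0.0, -0.1, 10]]]
```

jog_arm(deltas=[[[0, -1.5, 15, 0, 0, 0, 10], [0, 0, 15, 0, 0, 0, 10], [0, 0, 0, 0, 0, 0, 10], [0, 0, 0, 0, 0, 0, 10]]])

```text
clock: 18.5
eef_pos: [0.4555, 0.1533, 0.03]
tool_rot: [0.029, 1.0, 0.0, 0.002]
ft_force: [-0.1, 0.4, -1.4]
grip_width: 0.0168
```

```bash
python3 - <<'E'
from p import *
print(tip(), get_obs()["ft_force"])
plan([tcp(-50,84,14,-3)+[10,8]])
E
```

```text
[-76.8  83.1  15.7] [-0.06617024  0.37687227 -1.37911468]
at [455.5 153.3  30. ] yaw 176.7 j [ 0.32  0.39 -0.36  0.81 -0.    0.38]
[[[-6.7, -0.5, 0.4, 0.1, 0.2, -0.1, 10], [-6.7, -0.5, 0.5, 0.0, 0.0, 0.0, 10], [-6.7, -0.5, 0.4, 0.0, 0.0, -0.1, 10], [-6.7, -0.5, 0.4, 0.0, 0.0, -0.1, 10]]]
```

jog_arm(deltas=[[[-6.7, -0.5, 2, 0, 0.2, 0, 10], [-6.7, -0.5, 2, 0, 0, 0, 10], [-6.7, -0.5, 1, 0, 0, 0, 10], [-4, -0.5, 0, 0, 0, 0, 10], [0, 0, 0, 0, 0, 0, 10]]])

```text
clock: 19.0
eef_pos: [0.4853, 0.1498, 0.0278]
tool_rot: [0.029, 1.0, 0.001, 0.003]
ft_force: [-0.2, 0.9, -0.9]
grip_width: 0.0172
```

```bash
python3 - <<'E'
from p import *
print(tip(), get_obs()["ft_force"])
E
```

```text
[-46.7  83.7  13.5] [-0.15768897  0.92590561 -0.90833888]
```

jog_arm(deltas=[[[2, 0, 0, 0, 0.2, 0, 10], [0, 0, -9, 0, 0, 0, 10], [0, 0, -8, 0, 0, 0, 10], [-1, 0, -7.7, 0, 0, 0, 10]]])

```text
clock: 19.4
eef_pos: [0.482, 0.1494, 0.0529]
tool_rot: [0.029, 1.0, 0.001, -0.001]
ft_force: [0.2, -0.3, -2.3]
grip_width: 0.0168
```

```bash
python3 - <<'E'
from p import *
cont(84,8,-3)
E
```

```text
ft [ 0.2 -0.3 -2.3] tip [-49.9  82.9  38.6] th 18.9 r 52.7
at [482.  149.4  52.9] yaw 176.7 j [ 0.3   0.4  -0.27  0.9   0.    0.36]
[[[-3.0, 0.2, -7.7, 0.1, -0.1, -0.3, 10], [-4.3, -0.4, -7.0, 0.0, 0.0, 0.0, 10], [-5.3, -0.5, -6.3, 0.0, 0.0, 0.0, 10], [-6.2, -0.6, -5.4, 0.0, 0.0, 0.0, 10], [-7.1, -0.6, -4.4, 0.0, 0.0, 0.0, 10]]]
[[[-7.6, -0.7, -3.3, 0.0, 0.0, 0.0, 10], [-8.0, -0.7, -2.0, 0.0, 0.0, 0.0, 10], [-8.3, -0.8, -0.8, 0.0, 0.0, 0.0, 10]]]
```

jog_arm(deltas=[[[-3, 0.2, -7.7, 0, 0, 0, 10], [-4.3, -0.4, -7, 0, 0, 0, 10], [-5.3, -0.5, -6.3, 0, 0, 0, 10]]])

```text
clock: 19.7
eef_pos: [0.495, 0.1482, 0.077]
tool_rot: [0.029, 1.0, 0.001, -0.0]
ft_force: [-0.6, -0.0, -2.0]
grip_width: 0.0169
```

```bash
python3 - <<'E'
from p import *
cont(84,5,-3)
E
```

```text
ft [-0.6 -0.  -2. ] tip [-36.9  83.6  62.7] th 48.2 r 55.3
at [495.  148.2  77. ] yaw 176.7 j [ 0.29  0.39 -0.21  0.97  0.    0.35]
[[[-6.8, -0.8, -4.3, 0.1, -0.1, -0.3, 10], [-7.0, -0.6, -3.8, 0.0, 0.0, 0.0, 10], [-7.4, -0.7, -2.7, 0.0, 0.0, 0.0, 10], [-7.7, -0.7, -1.6, 0.0, 0.0, 0.0, 10], [-7.8, -0.7, -0.4, 0.0, 0.0, 0.0, 10]]]
```

jog_arm(deltas=[[[-6.8, -0.7, -4.3, 0, 0, 0, 10], [-7, -0.6, -3.8, 0, 0, 0, 10], [-7.4, -0.7, -2.7, 0, 0, 0, 10], [-7.7, -0.7, -1.6, 0, 0, 0, 10], [-7.8, -0.7, -0.4, 0, 0, 0, 10]]])

```text
clock: 20.2
eef_pos: [0.5365, 0.1423, 0.0925]
tool_rot: [0.029, 1.0, 0.002, 0.001]
ft_force: [0.3, 1.3, -1.2]
grip_width: 0.0168
```

jog_arm(deltas=[[[-7, -0.7, 0, 0, 0, 0, 10], [-6, -0.5, 0, 0, 0, 0, 10], [-5, -0.5, 0, 0, 0, 0, 10], [0, 0, 0, 0, 0, 0, 10], [0, 0, 0, 0, 0, 0, 10]]])

```text
clock: 20.7
eef_pos: [0.5568, 0.1388, 0.0911]
tool_rot: [0.029, 1.0, 0.001, 0.001]
ft_force: [-0.4, -0.2, -1.2]
grip_width: 0.017
```

jog_arm(deltas=[[[35, 0, -6.5, 0, 0, 0, 10], [35, 0, -6.5, 0, 0, 0, 10], [20, 0, 0, 0, 0, 0, 10], [0, 0, 0, 0, 0, 0, 10]]])

```text
clock: 21.1
eef_pos: [0.4627, 0.1438, 0.1024]
tool_rot: [0.029, 1.0, 0.001, -0.001]
ft_force: [0.5, 0.1, -1.6]
grip_width: 0.0168
```

```bash
python3 - <<'E'
from m import *
from p import *
print(tip())
T=camera("top");S=camera("side")
for n,im in(("top",T),("side",S)):
    for r in masks_of("dial0",n):
        px=im[r["pixels"]].mean(0); print(n,round(r["conf"],2),r["at"],px.round(),at_z(n,r["at"],.034)[:2]) if px[0]>150 else 0
    cv2.imwrite("pics/h_%s.png"%n,cv2.resize(im[140:300,190:400],None,fx=3,fy=3,interpolation=cv2.INTER_CUBIC)[:,:,::-1])
plan([(.38,.03,.10,177,10,40),(.38,.03,.04,177,10,30)])
E
```

```text
[-68.3  74.5  88.1]
top 0.94 [312.7, 181.7] [184. 146.  77.] [0.6529 0.0556]
top 0.81 [344.5, 185.4] [185. 146.  76.] [ 0.6439 -0.0389]
top 0.72 [288.2, 174.2] [183. 146.  79.] [0.6741 0.1291]
side 0.93 [287.4, 215.8] [209. 177.  94.] [0.6624 0.0497]
side 0.9 [272.3, 235.2] [216. 183.  97.] [0.6777 0.1244]
side 0.3 [297.4, 137.1] [209. 197. 183.] [ 0.7491 -0.2747]
at [467.3 144.2 102.9] yaw 176.5 j [ 0.3   0.31 -0.25  1.    0.    0.36]
[[[20.1, -29.8, 0.6, 0.2, 0.1, -0.1, 10], [20.1, -29.8, 0.7, 0.0, 0.0, -0.1, 10], [20.2, -29.7, 0.7, 0.0, 0.0, -0.1, 10], [20.2, -29.7, 0.8, 0.0, 0.0, -0.2, 10], [0.0, 0.0, 30.0, 0.0, 0.0, 0.0, 10]]]
[[[0.0, 0.0, 30.0, 0.0, 0.0, 0.0, 10]]]
```

View pics/h_side.png

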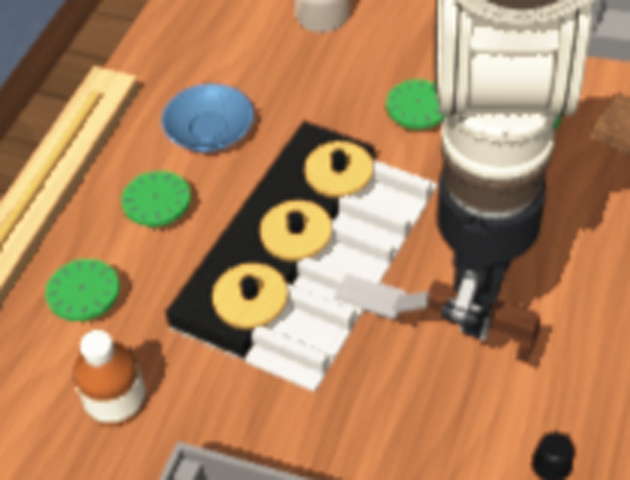

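jog_arm(deltas=[[[20, -30, 1, 0, 0, 0, 10], [20, -30, 1, 0, 0, 0, 10], [20, -30, 1, 0, 0, 0, 10], [20, -29, 1, 0, 0, 0, 10], [0, 0, 25, 0, 0, 0, 10]]])

```text
clock: 21.8
eef_pos: [0.3889, 0.0277, 0.075]
tool_rot: [0.03, 1.0, 0.002, 0.008]
ft_force: [1.7, -0.1, -0.6]
grip_width: 0.0169
```

jog_arm(deltas=[[[0, 0, 20, 0, 0, 0, 10], [0, 0, 12, 0, 0, 0, 10], [0, 0, 0, 0, 0, 0, 10]]])

```text
clock: 22.1
eef_pos: [0.3911, 0.0255, 0.0408]
tool_rot: [0.033, 0.999, 0.002, 0.008]
ft_force: [-0.4, 0.2, -0.8]
grip_width: 0.017
```

```bash
python3 - <<'E'
from p import *
o=get_obs();print(tip(),o["ft_force"],R.from_quat(o["tool_rot"]).as_matrix()[:,2].round(4))
plan([(*o["eef_pos"][:2],DZ+.001,None,10,12)])
E
```

```text
[-122.1  -53.5   26.5] [-0.41448341  0.16946    -0.84785243] [ 0.0169  0.0034 -0.9999]
at [391.1  25.5  40.8] yaw 176.3 j [ 0.06  0.22 -0.58  0.75  0.    0.13]
[[[0.1, 0.0, 8.5, 0.3, 1.0, 0.0, 10], [0.0, 0.0, 8.5, 0.0, 0.0, 0.0, 10], [0.0, 0.0, 8.5, 0.0, 0.0, 0.0, 10]]]
```

jog_arm(deltas=[[[0, 0, 8.5, 0.3, 1, 0, 10], [0, 0, 8, 0, 0, 0, 10], [0, 0, 5, 0, 0, 0, 10], [0, 0, 0, 0, 0, 0, 10]]])

```text
clock: 22.5
eef_pos: [0.3956, 0.0253, 0.0197]
tool_rot: [0.033, 0.999, -0.0, 0.001]
ft_force: [-0.5, 0.3, -1.4]
grip_width: 0.0173
```

```bash
python3 - <<'E'
from p import *
o=get_obs();print(tip(),o["ft_force"],R.from_quat(o["tool_rot"]).as_matrix()[:,2].round(4))
plan([(*o["eef_pos"][:2],DZ+.0005,None,10,12)])
E
```

```text
[-117.7  -53.3    5.4] [-0.52177705  0.28017724 -1.3800144 ] [ 2.9e-03 -7.0e-04 -1.0e+00]
at [395.6  25.3  19.7] yaw 176.2 j [ 0.06  0.27 -0.58  0.71 -0.    0.13]
[[[0.0, 0.0, 4.9, 0.0, 0.2, 0.0, 10]]]
```

jog_arm(deltas=[[[0, 0, 5, 0, 0.2, 0, 10], [0, 0, 1, 0, 0, 0, 10], [0, 0, 0, 0, 0, 0, 10]]])

```text
clock: 22.8
eef_pos: [0.3962, 0.0253, 0.0141]
tool_rot: [0.033, 0.999, -0.0, 0.0]
ft_force: [-0.6, -0.2, -0.6]
grip_width: 0.0167
```

```bash
python3 - <<'E'
from p import *
o=get_obs();print(tip(),o["ft_force"],R.from_quat(o["tool_rot"]).as_matrix()[:,2].round(4))
E
```

```text
[-117.1  -53.1   -0.2] [-0.56885466 -0.15446882 -0.59761326] [ 8.e-04 -3.e-04 -1.e+00]
```

jog_arm(deltas=[[[0, 0, 0, 0, 0, 0, 50], [0, 0, 0, 0, 0, 0, 50], [0, 0, 0, 0, 0, 0, 50], [0, 0, -30, 0, 0, 0, 50], [0, 0, -40, 0, 0, 0, 50]]])

```text
clock: 23.3
eef_pos: [0.3923, 0.0252, 0.0821]
tool_rot: [0.033, 0.999, -0.001, -0.004]
ft_force: [0.6, -0.8, -0.4]
grip_width: 0.0501
```

jog_arm(deltas=[[[0, 0, -40, 0, 0, 0, 50], [0, 0, -40, 0, 0, 0, 50], [40, 0, -10, 0, 0, 0, 50], [40, 0, 0, 0, 0, 0, 50], [0, 0, 0, 0, 0, 0, 50]]])

```text
clock: 23.8
eef_pos: [0.3156, 0.031, 0.1822]
tool_rot: [0.033, 0.999, 0.0, 0.003]
ft_force: [0.9, -0.1, -0.0]
grip_width: 0.0502
```

```bash
cat >> m.py <<'E'
def hubs(z=.052):
    """stereo of hub tops: dark blob inside the brass dial masks"""
    out={}
    for n in("top","side"):
        im=camera(n); L=[]
        for r in masks_of("dial0",n):
            px=im[r["pixels"]]; 
            if px[:,0].mean()<150 or px[:,2].mean()>130 or r["conf"]<.4: continue
            m=cv2.dilate(r["pixels"].astype(np.uint8),np.ones((5,5)))
            cs,_=cv2.findContours(m,cv2.RETR_EXTERNAL,cv2.CHAIN_APPROX_NONE); hull=np.zeros_like(m); cv2.fillPoly(hull,[cv2.convexHull(np.vstack(cs))],1)
            core=cv2.erode(hull,np.ones((11,11)))
            d=(im.max(2)<90)&(core>0); ys,xs=np.nonzero(d); ym,xm=np.nonzero(r["pixels"])
            L.append((xm.mean(),ym.mean(),len(xs),xs.mean() if len(xs) else 0,ys.mean() if len(xs) else 0,ys.min() if len(xs) else 0))
        out[n]=L
        for l in sorted(L): print(n,np.round(l,1),"dial@",at_z(n,l[:2],.034)[:2].round(4),"hub@",at_z(n,l[3:5],z-.009)[:2].round(4))
    return out
E
python3 - <<'E'
from m import *
from p import *
print(get_obs()["eef_pos"])
hubs()
for n in("top","side"):
    r=best("spatula",n); print(n,rect(n,r["pixels"],.02)) if r else 0
    for t,z in(("base_tray",.054),("cover_tray",.032)):
        r=best(t,n); print(n,t,rect(n,r["pixels"],z)) if r else 0
    cv2.imwrite("pics/i_%s.png"%n,camera(n)[:,:,::-1])
E
```

```text
[0.3156 0.031  0.1822]
top [286.5 175.3  13.  286.6 173.6 172. ] dial@ [0.6705 0.1341] hub@ [0.6735 0.1331]
top [313.9 180.1  13.  314.2 178.5 177. ] dial@ [0.658  0.0523] hub@ [0.6605 0.0513]
top [342.6 185.1  13.  342.6 183.6 182. ] dial@ [ 0.6447 -0.0334] hub@ [ 0.6471 -0.0329]
side [272.8 237.9  31.  272.8 235.4 232. ] dial@ [0.6731 0.1323] hub@ [0.673  0.1301]
side [288.2 215.7  29.  288.1 213.8 211. ] dial@ [0.6605 0.0487] hub@ [0.66  0.049]
side [302.3 195.3  27.  302.7 193.1 190. ] dial@ [ 0.6477 -0.0351] hub@ [ 0.6463 -0.036 ]
top (array([448.7,  21.5]), 119.3, 26.3, 1.4)
top base_tray (array([524.7, 339.7]), 111.5, 285.5, 89.8)
top cover_tray (array([ 486.5, -326.3]), 261.1, 91.0, 6.4)
side (array([430.9,  20.7]), 48.6, 167.7, 87.6)
side base_tray (array([527.2, 348.5]), 282.8, 117.1, 0.3)
side cover_tray (array([ 487.1, -327.3]), 263.5, 132.3, 7.3)
```

View pics/i_top.png

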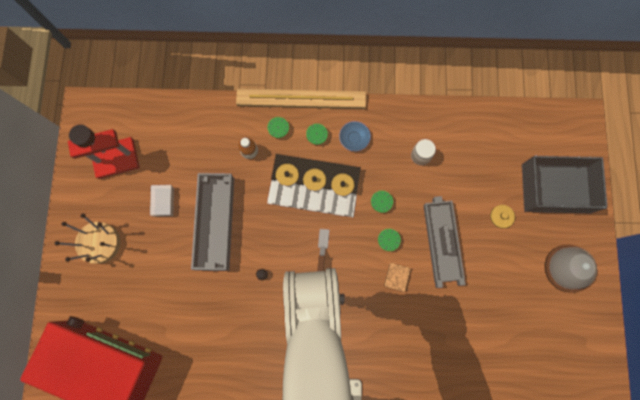

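```bash
cat >> m.py <<'E'
from scipy.optimize import minimize
def fit(masks,dims,x0,z0=0.):
    """masks {cam:mask}; box dims m; silhouette fit of x,y,yaw(deg)"""
    L,W,H=dims; C=np.array([[sx*L/2,sy*W/2,z] for sx in(-1,1) for sy in(-1,1) for z in(z0,z0+H)])
    def sil(n,p):
        a=np.radians(p[2]); Q=C.copy(); Q[:,0]=p[0]+C[:,0]*np.cos(a)-C[:,1]*np.sin(a); Q[:,1]=p[1]+C[:,0]*np.sin(a)+C[:,1]*np.cos(a)
        u=np.array([proj(n,q) for q in Q]); h=cv2.convexHull((u*8*16).astype(np.int32)); m=np.zeros((400*8,640*8),np.uint8)
        cv2.fillConvexPoly(m,h,255,shift=4); return cv2.resize(m,(640,400),interpolation=cv2.INTER_AREA)/255.
    def cost(q,only=None):
        p=np.array(q)*[.01,.01,2]+x0; return sum(np.abs(sil(n,p)-m).sum()/m.sum() for n,m in masks.items())
    r=minimize(cost,[0,0,0],method="Nelder-Mead",options=dict(xatol=.01,fatol=1e-4,maxiter=90,initial_simplex=[[0,0,0],[1,0,0],[0,1,0],[0,0,1]]))
    return (r.x*[.01,.01,2]+x0).round(4),r.fun
E
python3 - <<'E'
from m import *
from p import *
for n in("top","side"): camera(n)
M={n:best("base_tray",n)["pixels"] for n in("top","side")}
print(fit(M,(.28,.098,.054),np.array([.525,.343,0.])))
for n in M: print(n,fit({n:M[n]},(.28,.098,.054),np.array([.525,.343,0.])))
plan([(.46,.06,.16,180,42,45),(.62,.125,.12,180,42,45),(.6725,.1325,.09,180,42,40),(.6725,.1325,.05,180,42,20)])
E
```

```text
(array([0.5256, 0.3425, 0.8792]), np.float64(4.503806379547072))
top (array([0.525 , 0.3434, 1.0442]), np.float64(0.04479916292375593))
side (array([  1.655,  -1.697, 120.   ]), np.float64(1.0))
at [319.5  31.  181.8] yaw 176.2 j [ 0.1  -0.09 -0.49  1.16 -0.    0.16]
[[[-34.5, 9.6, 5.7, 0.0, 0.4, -1.0, 42], [-34.7, 8.9, 5.4, 0.0, 0.0, -0.9, 42], [-34.9, 8.5, 5.5, 0.0, 0.0, -1.0, 42], [-35.0, 7.8, 5.4, 0.0, 0.0, -0.9, 42], [-40.0, 16.3, 10.0, 0.0, 0.0, 0.0, 42]]]
[[[-40.0, 16.2, 10.0, 0.0, 0.0, 0.0, 42], [-40.0, 16.3, 10.0, 0.0, 0.0, 0.0, 42], [-39.9, 16.3, 10.0, 0.0, 0.0, 0.0, 42], [-26.3, 3.7, 15.0, 0.0, 0.0, 0.0, 42], [-26.3, 3.8, 15.0, 0.0, 0.0, 0.0, 42]]]
[[[0.0, 0.0, 20.0, 0.0, 0.0, 0.0, 42], [0.0, 0.0, 20.0, 0.0, 0.0, 0.0, 42]]]
```

jog_arm(deltas=[[[-34.5, 9.6, 5.7, 0, 0.4, -1, 42], [-34.7, 9, 5.4, 0, 0, -1, 42], [-35, 8.5, 5.5, 0, 0, -1, 42], [-35, 8, 5.4, 0, 0, -1, 42], [-40, 16, 10, 0, 0, 0, 42]]])

```text
clock: 25.1
eef_pos: [0.5025, 0.0767, 0.1505]
tool_rot: [-0.002, 1.0, 0.0, 0.001]
ft_force: [-0.2, -0.7, 0.3]
grip_width: 0.0419
```

jog_arm(deltas=[[[-40, 16, 10, 0, 0, 0, 42], [-40, 16, 10, 0, 0, 0, 42], [-40, 16, 10, 0, 0, 0, 42], [-26, 4, 15, 0, 0, 0, 42], [-20, 3, 10, 0, 0, 0, 42]]])

```text
clock: 25.6
eef_pos: [0.6775, 0.1365, 0.0913]
tool_rot: [-0.002, 1.0, 0.0, 0.001]
ft_force: [-0.6, 0.4, -0.9]
grip_width: 0.0421
```

jog_arm(deltas=[[[0, 0, 0, 0, 0, 0, 42]]])

```text
clock: 25.7
eef_pos: [0.6785, 0.1368, 0.088]
tool_rot: [-0.003, 1.0, 0.0, 0.0]
ft_force: [-0.2, -0.5, -0.3]
grip_width: 0.0421
```

```bash
python3 - <<'E'
from m import *
from p import *
camera("side")
M={"side":best("base_tray","side",(296,328))["pixels"]}
print(fit(M,(.28,.098,.054),np.array([.525,.343,0.])))
plan([(.6725,.1325,.065,180,42,40)])
E
```

```text
(array([0.5266, 0.3412, 0.5485]), np.float64(0.023496368340659))
at [676.7 136.4  89.8] yaw -179.7 j [0.2  0.7  0.36 1.23 0.   0.19]
[[[4.2, -3.9, 24.8, 0.0, 0.0, 0.3, 42]]]
```

jog_arm(deltas=[[[4, -4, 15, 0, 0, 0, 42], [0, 0, 10, 0, 0, 0, 42], [0, 0, 0, 0, 0, 0, 42]]])

```text
clock: 26.1
eef_pos: [0.6712, 0.132, 0.0674]
tool_rot: [-0.002, 1.0, 0.0, 0.001]
ft_force: [-0.2, -0.5, -0.6]
grip_width: 0.0417
```

```bash
python3 - <<'E'
from p import *
plan([(.6725,.1325,.036,180,42,20)])
E
```

```text
at [671.2 132.   67.4] yaw -179.7 j [0.19 0.7  0.31 1.17 0.   0.19]
[[[-0.6, 0.2, 15.7, 0.0, 0.1, 0.1, 42], [-0.7, 0.3, 15.7, 0.0, 0.0, 0.2, 42]]]
```

jog_arm(deltas=[[[-0.6, 0.2, 15, 0, 0, 0, 42], [-0.6, 0.2, 13, 0, 0, 0, 42], [0, 0, 0, 0, 0, 0, 42], [0, 0, 0, 0, 0, 0, 42]]])

```text
clock: 26.5
eef_pos: [0.6727, 0.1326, 0.0397]
tool_rot: [-0.002, 1.0, 0.001, 0.002]
ft_force: [0.0, 0.1, -0.3]
grip_width: 0.042
```

```bash
python3 - <<'E'
from p import *
print(get_obs()["ft_force"])
plan([(.6725,.1325,.037,180,42,20)])
E
```

```text
[ 0.03740868  0.07025508 -0.32494308]
at [672.7 132.6  39.7] yaw -179.7 j [0.19 0.73 0.27 1.11 0.   0.19]
[[[0.2, -0.1, 2.7, 0.1, 0.3, 0.3, 42]]]
```

jog_arm(deltas=[[[0, 0, 2.5, 0, 0, 0, 42], [0, 0, 0, 0, 0, 0, 6], [0, 0, 0, 0, 0, 0, 6], [0, 0, 0, 0, 0, 0, 6], [0, 0, 0, 0, 0, 0, 6]]])

```text
clock: 27.0
eef_pos: [0.6733, 0.1329, 0.0378]
tool_rot: [-0.002, 1.0, 0.001, 0.003]
ft_force: [-0.3, -0.1, -1.5]
grip_width: 0.0131
```

jog_arm(deltas=[[[0, 0, 0, 0, 0, 0, 6], [0, 0, -15, 0, 0, 0, 6], [0, 0, -30, 0, 0, 0, 6], [0, 0, -30, 0, 0, 0, 6], [0, 0, 0, 0, 0, 0, 6]]])

```text
clock: 27.5
eef_pos: [0.6718, 0.1325, 0.116]
tool_rot: [-0.002, 1.0, 0.001, 0.001]
ft_force: [1.0, 0.4, -1.2]
grip_width: 0.0133
```

```bash
cat >> p.py <<'E'
BT=np.array([.526,.342]); BY=0.8
def slot(u,v=0.):
    a=np.radians(BY); return BT+np.array([u*np.cos(a)-v*np.sin(a),u*np.sin(a)+v*np.cos(a)])
E
python3 - <<'E'
from p import *
o=get_obs();print(o["ft_force"],o["grip_width"])
plan([(*slot(.078),.115,180,6,40),(*slot(.078),.075,180,6,20)])
E
```

```text
[ 0.9941864   0.41850195 -1.16577151] 0.013271825482167179
at [671.8 132.5 116. ] yaw -179.7 j [0.19 0.67 0.38 1.27 0.   0.19]
[[[11.1, 35.2, 0.2, 0.1, 0.1, 0.0, 6], [11.1, 35.1, 0.1, 0.0, 0.0, 0.1, 6], [11.2, 35.1, 0.1, 0.0, 0.0, 0.0, 6], [11.2, 35.2, 0.2, 0.0, 0.0, 0.1, 6], [11.3, 35.1, 0.1, 0.0, 0.0, 0.0, 6]]]
[[[11.2, 35.1, 0.1, 0.0, 0.0, 0.1, 6], [0.0, 0.0, 20.0, 0.0, 0.0, 0.0, 6], [0.0, 0.0, 20.0, 0.0, 0.0, 0.0, 6]]]
```

jog_arm(deltas=[[[11, 35, 0, 0, 0, 0, 6], [11, 35, 0, 0, 0, 0, 6], [11, 35, 0, 0, 0, 0, 6], [11, 35, 0, 0, 0, 0, 6], [11, 35, 0, 0, 0, 0, 6]]])

```text
clock: 28.0
eef_pos: [0.618, 0.3056, 0.1173]
tool_rot: [0.004, 1.0, -0.0, 0.003]
ft_force: [0.8, -0.2, -0.9]
grip_width: 0.0132
```

jog_arm(deltas=[[[11, 28, 0, 0, 0, 0, 6], [0, 0, 0, 0, 0, 0, 6], [0, 0, 0, 0, 0, 0, 6]]])

```text
clock: 28.3
eef_pos: [0.6032, 0.3404, 0.1157]
tool_rot: [-0.0, 1.0, 0.0, 0.002]
ft_force: [0.8, -0.5, -0.9]
grip_width: 0.0137
```

```bash
python3 - <<'E'
from m import *
from p import *
T=camera("top");S=camera("side")
for n,c in(("top",(213,226)),("side",(296,328))):
    r=best("base_tray",n,c); print(n,rect(n,r["pixels"],.054)) if r else print(n,"none")
plan([(*slot(.078),.070,180,6,20)])
E
```

```text
top none
side (array([527.1, 348.9]), 281.9, 116.9, 0.6)
at [604.3 338.7 116.1] yaw 179.9 j [ 0.51  0.69  0.41  1.29 -0.    0.51]
[[[0.2, 1.4, 15.4, 0.0, 0.2, 0.0, 6], [0.1, 1.5, 15.4, 0.0, 0.0, -0.1, 6], [0.1, 1.4, 15.3, 0.0, 0.0, 0.0, 6]]]
```

jog_arm(deltas=[[[0, 2, 15, 0, 0.2, 0, 6], [0, 2, 15, 0, 0, 0, 6], [0, 0, 14, 0, 0, 0, 6], [0, 0, 0, 0, 0, 0, 6], [0, 0, 0, 0, 0, 0, 6]]])

```text
clock: 29.0
eef_pos: [0.6067, 0.3375, 0.0679]
tool_rot: [0.005, 1.0, -0.0, -0.0]
ft_force: [-0.6, 0.4, -1.1]
grip_width: 0.0131
```

```bash
python3 - <<'E'
from p import *
print(get_obs()["ft_force"])
plan([(*slot(.078),.017,180,6,14)])
E
```

```text
[-0.59549585  0.37693654 -1.05507249]
at [606.7 337.5  67.9] yaw 179.4 j [0.51 0.73 0.35 1.19 0.   0.52]
[[[0.7, 1.4, 12.7, 0.0, 0.0, -0.2, 6], [0.7, 1.4, 12.7, 0.0, 0.0, -0.1, 6], [0.7, 1.4, 12.7, 0.0, 0.0, -0.2, 6], [0.7, 1.3, 12.8, 0.0, 0.0, -0.1, 6]]]
```

jog_arm(deltas=[[[0, 4, 10, 0, 0, 0, 6], [0, 3, 12, 0, 0, 0, 6], [0, 0, 12, 0, 0, 0, 6], [0, 0, 9, 0, 0, 0, 6], [0, 0, 0, 0, 0, 0, 6]]])

```text
clock: 29.5
eef_pos: [0.6075, 0.3449, 0.0217]
tool_rot: [0.006, 1.0, 0.0, 0.0]
ft_force: [0.3, -1.0, -1.5]
grip_width: 0.0131
```

```bash
python3 - <<'E'
from p import *
print(get_obs()["ft_force"])
plan([(*slot(.078),.0155,180,6,14)])
E
```

```text
[ 0.26060148 -0.97022375 -1.51104236]
at [607.5 344.9  21.7] yaw 179.3 j [0.52 0.77 0.31 1.11 0.   0.53]
[[[3.5, -1.8, 6.2, 0.0, 0.0, -0.7, 6]]]
```

jog_arm(deltas=[[[3, -1.5, 4, 0, 0, 0, 6], [0, 0, 2.5, 0, 0, 0, 6], [0, 0, 1, 0, 0, 0, 6], [0, 0, 0, 0, 0, 0, 6]]])

```text
clock: 29.9
eef_pos: [0.6046, 0.3436, 0.0153]
tool_rot: [0.006, 1.0, 0.001, 0.001]
ft_force: [-0.2, 0.5, -1.2]
grip_width: 0.0132
```

```bash
python3 - <<'E'
from p import *
print(get_obs()["ft_force"])
plan([(*slot(.078),.0155,180,6,14)])
E
```

```text
[-0.24672475  0.54345682 -1.22459349]
at [604.6 343.6  15.3] yaw 179.3 j [0.52 0.77 0.29 1.09 0.   0.53]
[[[0.6, -0.5, -0.2, 0.1, 0.1, -0.7, 6]]]
```

jog_arm(deltas=[[[0, 0, 1.5, 0, 0, 0, 6], [0, 0, 0.5, 0, 0, 0, 6], [0, 0, 0, 0, 0, 0, 20], [0, 0, 0, 0, 0, 0, 36], [0, 0, 0, 0, 0, 0, 36]]])

```text
clock: 30.4
eef_pos: [0.6062, 0.3444, 0.0151]
tool_rot: [0.006, 1.0, 0.002, 0.003]
ft_force: [1.0, -0.3, -0.2]
grip_width: 0.0359
```

jog_arm(deltas=[[[0, 0, -20, 0, 0, 0, 36], [0, 0, -35, 0, 0, 0, 36], [0, 0, -35, 0, 0, 0, 36], [0, 0, -20, 0, 0, 0, 36], [0, 0, 0, 0, 0, 0, 40]]])

```text
clock: 30.9
eef_pos: [0.6047, 0.3435, 0.1259]
tool_rot: [0.006, 1.0, 0.001, 0.001]
ft_force: [1.0, 0.4, -0.9]
grip_width: 0.0396
```

```bash
python3 - <<'E'
from p import *
plan([(.660,.0505,.115,180,42,42),(.660,.0505,.06,180,42,20)])
E
```

```text
at [604.7 343.5 125.9] yaw 179.3 j [0.52 0.69 0.44 1.31 0.   0.53]
[[[-7.3, -36.5, 1.3, 0.1, 0.1, -0.1, 42], [-7.3, -36.6, 1.4, 0.0, 0.0, -0.1, 42], [-7.2, -36.6, 1.4, 0.0, 0.0, 0.0, 42], [-7.2, -36.5, 1.4, 0.0, 0.0, -0.1, 42], [-7.1, -36.6, 1.3, 0.0, 0.0, -0.1, 42]]]
[[[-7.1, -36.6, 1.4, 0.0, 0.0, -0.1, 42], [-7.0, -36.6, 1.4, 0.0, 0.0, -0.1, 42], [-7.0, -36.6, 1.4, 0.0, 0.0, -0.1, 42], [0.0, 0.0, 18.3, 0.0, 0.0, 0.0, 42], [0.0, 0.0, 18.3, 0.0, 0.0, 0.0, 42]]]
[[[0.0, 0.0, 18.4, 0.0, 0.0, 0.0, 42]]]
```

jog_arm(deltas=[[[-7.3, -36.5, 1, 0, 0, 0, 42], [-7.3, -36.6, 1, 0, 0, 0, 42], [-7, -36.6, 1, 0, 0, 0, 42], [-7, -36.5, 1, 0, 0, 0, 42], [-7, -36.6, 1, 0, 0, 0, 42]]])

```text
clock: 31.4
eef_pos: [0.6373, 0.1616, 0.1145]
tool_rot: [-0.0, 1.0, 0.001, -0.0]
ft_force: [-0.1, 0.2, -0.7]
grip_width: 0.0419
```

jog_arm(deltas=[[[-7, -36, 1, 0, 0, 0, 42], [-7, -36, 1, 0, 0, 0, 42], [-7, -30, 1, 0, 0, 0, 42], [0, 0, 0, 0, 0, 0, 42], [0, 0, 0, 0, 0, 0, 42]]])

```text
clock: 31.9
eef_pos: [0.6556, 0.0488, 0.102]
tool_rot: [0.004, 1.0, 0.0, -0.006]
ft_force: [-0.0, 0.2, 0.2]
grip_width: 0.0424
```

```bash
python3 - <<'E'
from p import *
plan([(.660,.0505,.038,180,42,20)])
E
```

```text
at [655.6  48.8 102. ] yaw 179.6 j [0.07 0.64 0.27 1.22 0.   0.08]
[[[-1.3, 0.4, 16.0, 0.0, -0.6, -0.1, 42], [-1.1, 0.5, 16.0, 0.0, 0.0, -0.1, 42], [-1.1, 0.4, 15.9, 0.0, 0.0, -0.1, 42], [-1.1, 0.4, 16.0, 0.0, 0.0, -0.1, 42]]]
```

jog_arm(deltas=[[[-3, 1, 16, 0, -0.6, 0, 42], [-2, 1, 16, 0, 0, 0, 42], [0, 0, 16, 0, 0, 0, 42], [0, 0, 11, 0, 0, 0, 42], [0, 0, 0, 0, 0, 0, 42]]])

```text
clock: 32.4
eef_pos: [0.6584, 0.056, 0.0377]
tool_rot: [0.001, 1.0, 0.001, -0.002]
ft_force: [0.1, -0.0, -0.3]
grip_width: 0.0415
```

```bash
python3 - <<'E'
from p import *
print(get_obs()["ft_force"])
plan([(.660,.0505,.0375,180,42,20)])
E
```

```text
[ 0.1289614  -0.04121288 -0.30722471]
at [658.4  56.   37.7] yaw 179.9 j [0.08 0.69 0.2  1.08 0.   0.09]
[[[-1.6, -5.5, 0.1, 0.1, -0.2, -0.1, 42]]]
```

jog_arm(deltas=[[[-1.5, -5, 0, 0, 0, 0, 42], [0, 0, 0, 0, 0, 0, 6], [0, 0, 0, 0, 0, 0, 6], [0, 0, 0, 0, 0, 0, 6], [0, 0, 0, 0, 0, 0, 6]]])

```text
clock: 32.9
eef_pos: [0.661, 0.052, 0.0397]
tool_rot: [0.0, 1.0, 0.001, -0.0]
ft_force: [-0.0, -0.2, -0.8]
grip_width: 0.013
```

jog_arm(deltas=[[[0, 0, 0, 0, 0, 0, 6], [0, 0, -15, 0, 0, 0, 6], [0, 0, -30, 0, 0, 0, 6], [0, 0, -30, 0, 0, 0, 6], [0, 0, 0, 0, 0, 0, 6]]])

```text
clock: 33.4
eef_pos: [0.6598, 0.0514, 0.1152]
tool_rot: [0.0, 1.0, 0.001, -0.003]
ft_force: [0.1, -0.2, -0.0]
grip_width: 0.0133
```

```bash
python3 - <<'E'
from p import *
o=get_obs();print(o["ft_force"],o["grip_width"])
plan([(*slot(0.),.115,180,6,42)])
E
```

```text
[ 0.11332866 -0.15452153 -0.02015359] 0.013327125148884813
at [659.8  51.4 115.2] yaw 180.0 j [0.08 0.63 0.3  1.25 0.   0.08]
[[[16.7, 36.3, 0.2, 0.1, -0.3, 0.0, 6], [16.8, 36.3, 0.0, 0.0, 0.0, 0.0, 6], [16.7, 36.3, 0.0, 0.0, 0.0, 0.0, 6], [16.8, 36.3, 0.0, 0.0, 0.0, 0.0, 6], [16.7, 36.3, 0.0, 0.0, 0.0, 0.0, 6]]]
[[[16.8, 36.4, 0.0, 0.0, 0.0, 0.0, 6], [16.7, 36.3, 0.0, 0.0, 0.0, 0.0, 6], [16.8, 36.3, 0.0, 0.0, 0.0, 0.0, 6]]]
```

jog_arm(deltas=[[[16.7, 36.3, 0, 0, 0, 0, 6], [16.7, 36.3, 0, 0, 0, 0, 6], [16.7, 36.3, 0, 0, 0, 0, 6], [16.7, 36.3, 0, 0, 0, 0, 6], [16.7, 36.3, 0, 0, 0, 0, 6]]])

```text
clock: 33.9
eef_pos: [0.5771, 0.2317, 0.1127]
tool_rot: [0.007, 1.0, -0.0, -0.002]
ft_force: [-0.0, 0.6, -1.6]
grip_width: 0.013
```

jog_arm(deltas=[[[16.7, 36.3, 0, 0, 0, 0, 6], [16.7, 36.3, 0, 0, 0, 0, 6], [13, 30, 0, 0, 0, 0, 6], [0, 0, 0, 0, 0, 0, 6], [0, 0, 0, 0, 0, 0, 6]]])

```text
clock: 34.4
eef_pos: [0.5246, 0.3431, 0.1075]
tool_rot: [0.003, 1.0, -0.001, -0.004]
ft_force: [-1.1, 0.4, -2.1]
grip_width: 0.0131
```

```bash
python3 - <<'E'
from m import *
from p import *
S=camera("side")
r=best("base_tray","side",(296,328)); print(rect("side",r["pixels"],.054)) if r else print("none")
plan([(*slot(0),.115,180,6,20),(*slot(0),.03,180,6,17)])
E
```

```text
(array([527.4, 349.3]), 283.4, 118.7, 0.6)
at [525.  342.2 107.6] yaw 179.6 j [0.58 0.57 0.17 1.18 0.   0.58]
[[[-0.9, -0.2, -7.4, -0.1, -0.5, -0.4, 6], [0.0, 0.0, 17.0, 0.0, 0.0, 0.0, 6], [0.0, 0.0, 17.0, 0.0, 0.0, 0.0, 6], [0.0, 0.0, 17.0, 0.0, 0.0, 0.0, 6], [0.0, 0.0, 17.0, 0.0, 0.0, 0.0, 6]]]
[[[-0.1, 0.0, 17.0, 0.0, 0.0, 0.0, 6]]]
```

jog_arm(deltas=[[[-1, 0, 18, 0, -0.4, 0, 6], [0, 0, 18, 0, 0, 0, 6], [0, 0, 18, 0, 0, 0, 6], [0, 0, 18, 0, 0, 0, 6], [0, 0, 7, 0, 0, 0, 6]]])

```text
clock: 35.0
eef_pos: [0.5313, 0.3357, 0.0278]
tool_rot: [0.009, 1.0, -0.0, 0.001]
ft_force: [-1.0, -0.1, -1.2]
grip_width: 0.013
```

jog_arm(deltas=[[[0, 0, 0, 0, 0, 0, 6], [0, 0, 0, 0, 0, 0, 6]]])

```text
clock: 35.2
eef_pos: [0.5317, 0.3333, 0.0269]
tool_rot: [0.011, 1.0, -0.001, 0.0]
ft_force: [0.6, 0.2, -1.3]
grip_width: 0.0131
```

```bash
python3 - <<'E'
from p import *
print(get_obs()["ft_force"])
plan([(*slot(0),.017,180,6,10)])
E
```

```text
[ 0.645199    0.15795364 -1.34101711]
at [531.7 333.3  26.9] yaw 178.7 j [ 0.56  0.64  0.07  1.   -0.    0.58]
[[[3.0, 4.3, 4.9, -0.1, 0.0, -0.6, 6], [2.9, 4.3, 5.0, 0.0, 0.0, -0.7, 6]]]
```

jog_arm(deltas=[[[3, 5, 4, 0, 0, -0.6, 6], [3, 5, 4, 0, 0, -0.6, 6], [0, 1, 2, 0, 0, 0, 6]]])

```text
clock: 35.5
eef_pos: [0.5276, 0.3457, 0.0191]
tool_rot: [0.0, 1.0, 0.0, 0.002]
ft_force: [-0.1, 1.0, -1.5]
grip_width: 0.0132
```

```bash
python3 - <<'E'
from p import *
print(get_obs()["ft_force"])
plan([(*slot(0),.0165,180,6,10)])
E
```

```text
[-0.11793046  1.00417907 -1.46535424]
at [527.6 345.7  19.1] yaw 180.0 j [ 0.58  0.65  0.06  0.98 -0.    0.58]
[[[1.6, -3.7, 2.6, 0.0, 0.3, 0.0, 6]]]
```

jog_arm(deltas=[[[1, -2, 2, 0, 0.3, 0, 6], [0, 0, 1.5, 0, 0, 0, 6], [0, 0, 0, 0, 0, 0, 20], [0, 0, 0, 0, 0, 0, 36], [0, 0, 0, 0, 0, 0, 36]]])

```text
clock: 36.0
eef_pos: [0.5269, 0.345, 0.0165]
tool_rot: [-0.001, 1.0, 0.001, 0.001]
ft_force: [1.2, -0.5, -0.4]
grip_width: 0.036
```

jog_arm(deltas=[[[0, 0, -20, 0, 0, 0, 36], [0, 0, -35, 0, 0, 0, 36], [0, 0, -35, 0, 0, 0, 36], [0, 0, -20, 0, 0, 0, 36], [0, 0, 0, 0, 0, 0, 40]]])

```text
clock: 36.5
eef_pos: [0.5265, 0.3442, 0.1297]
tool_rot: [-0.0, 1.0, 0.0, 0.0]
ft_force: [-0.0, 0.6, 0.5]
grip_width: 0.0402
```

```bash
python3 - <<'E'
from p import *
plan([(.6465,-.034,.115,180,42,45)])
E
```

```text
at [526.5 344.2 129.7] yaw -180.0 j [0.58 0.55 0.2  1.22 0.   0.58]
[[[-13.3, -42.0, 1.6, 0.0, 0.0, 0.0, 42], [-13.3, -42.1, 1.6, 0.0, 0.0, 0.0, 42], [-13.3, -42.0, 1.6, 0.0, 0.0, 0.0, 42], [-13.3, -42.0, 1.6, 0.0, 0.0, 0.0, 42], [-13.3, -42.1, 1.6, 0.0, 0.0, 0.0, 42]]]
[[[-13.3, -42.0, 1.7, 0.0, 0.0, 0.0, 42], [-13.3, -42.0, 1.6, 0.0, 0.0, 0.0, 42], [-13.3, -42.1, 1.6, 0.0, 0.0, 0.0, 42], [-13.3, -42.0, 1.6, 0.0, 0.0, 0.0, 42]]]
```

jog_arm(deltas=[[[-13.3, -42, 1, 0, 0, 0, 42], [-13.3, -42, 1, 0, 0, 0, 42], [-13.3, -42, 1, 0, 0, 0, 42], [-13.3, -42, 1, 0, 0, 0, 42], [-13.3, -42, 1, 0, 0, 0, 42]]])

```text
clock: 37.0
eef_pos: [0.5936, 0.1351, 0.1203]
tool_rot: [-0.007, 1.0, 0.002, -0.0]
ft_force: [0.4, 0.3, -0.1]
grip_width: 0.0422
```

jog_arm(deltas=[[[-13.3, -42, 1, 0, 0, 0, 42], [-13.3, -42, 1, 0, 0, 0, 42], [-13.3, -42, 1, 0, 0, 0, 42], [-10, -34, 1, 0, 0, 0, 42], [0, 0, 0, 0, 0, 0, 42]]])

```text
clock: 37.5
eef_pos: [0.6449, -0.0375, 0.1075]
tool_rot: [-0.003, 1.0, 0.001, -0.004]
ft_force: [-0.4, 0.7, -0.3]
grip_width: 0.0416
```

```bash
python3 - <<'E'
from p import *
plan([(.6465,-.034,.04,180,42,20)])
E
```

```text
at [644.9 -37.5 107.5] yaw -179.6 j [-0.06  0.61  0.24  1.21  0.   -0.07]
[[[-0.5, 0.8, 16.9, 0.1, -0.4, 0.1, 42], [-0.4, 0.9, 16.8, 0.0, 0.0, 0.1, 42], [-0.4, 0.9, 16.9, 0.0, 0.0, 0.1, 42], [-0.4, 0.9, 16.9, 0.0, 0.0, 0.1, 42]]]
```

jog_arm(deltas=[[[-1, 1, 17, 0, -0.4, 0, 42], [-1, 1, 17, 0, 0, 0, 42], [-1, 0, 17, 0, 0, 0, 42], [0, 0, 12, 0, 0, 0, 42], [0, 0, 0, 0, 0, 0, 42]]])

```text
clock: 38.0
eef_pos: [0.6446, -0.0351, 0.0367]
tool_rot: [-0.002, 1.0, 0.002, -0.003]
ft_force: [-0.7, 0.1, 0.6]
grip_width: 0.042
```

```bash
python3 - <<'E'
from p import *
print(get_obs()["ft_force"])
plan([(.6465,-.034,.0375,180,42,20)])
E
```

```text
[-0.74979681  0.05302766  0.62522754]
at [644.6 -35.1  36.7] yaw -179.8 j [-0.06  0.67  0.15  1.06  0.   -0.06]
[[[-1.9, 1.1, -0.8, 0.2, -0.4, 0.2, 42]]]
```

jog_arm(deltas=[[[-1.5, 1, -1, 0, 0, 0, 42], [0, 0, 0, 0, 0, 0, 6], [0, 0, 0, 0, 0, 0, 6], [0, 0, 0, 0, 0, 0, 6], [0, 0, 0, 0, 0, 0, 6]]])

```text
clock: 38.5
eef_pos: [0.6471, -0.0326, 0.0397]
tool_rot: [-0.003, 1.0, 0.002, -0.002]
ft_force: [0.8, -0.2, -2.0]
grip_width: 0.0134
```

jog_arm(deltas=[[[0, 0, 0, 0, 0, 0, 6], [0, 0, -15, 0, 0, 0, 6], [0, 0, -30, 0, 0, 0, 6], [0, 0, -30, 0, 0, 0, 6], [0, 0, 0, 0, 0, 0, 6]]])

```text
clock: 39.0
eef_pos: [0.6462, -0.0331, 0.1156]
tool_rot: [-0.003, 1.0, 0.002, -0.004]
ft_force: [1.5, 0.4, -0.7]
grip_width: 0.0134
```

```bash
python3 - <<'E'
from p import *
o=get_obs();print(o["ft_force"],o["grip_width"])
plan([(.50,.20,.12,180,6,44),(*slot(-.078),.115,180,6,44)])
E
```

```text
[ 1.54810783  0.41894192 -0.72964529] 0.013417043659011854
at [646.2 -33.1 115.6] yaw -179.7 j [-0.05  0.6   0.25  1.23  0.   -0.06]
[[[20.7, 33.4, -0.3, 0.2, -0.5, 0.0, 6], [20.7, 33.4, -0.7, 0.0, 0.0, 0.1, 6], [20.8, 33.4, -0.6, 0.0, 0.0, 0.0, 6], [20.8, 33.3, -0.6, 0.0, 0.0, 0.1, 6], [20.8, 33.4, -0.7, 0.0, 0.0, 0.0, 6]]]
[[[20.9, 33.3, -0.6, 0.0, 0.0, 0.1, 6], [20.8, 33.3, -0.6, 0.0, 0.0, 0.0, 6], [13.0, 35.2, 1.2, 0.0, 0.0, 0.0, 6], [13.0, 35.3, 1.3, 0.0, 0.0, 0.0, 6], [13.0, 35.2, 1.2, 0.0, 0.0, 0.0, 6]]]
[[[13.0, 35.2, 1.3, 0.0, 0.0, 0.0, 6]]]
```

jog_arm(deltas=[[[20.7, 33.4, -1, 0, -0.4, 0, 6], [20.7, 33.4, -1, 0, 0, 0, 6], [20.7, 33.4, -1, 0, 0, 0, 6], [20.7, 33.4, -1, 0, 0, 0, 6], [20.7, 33.4, -1, 0, 0, 0, 6]]])

```text
clock: 39.5
eef_pos: [0.5415, 0.1328, 0.1177]
tool_rot: [0.003, 1.0, 0.001, 0.0]
ft_force: [-0.7, 0.9, -1.2]
grip_width: 0.0134
```

jog_arm(deltas=[[[20.7, 33.4, -1, 0, 0, 0, 6], [20.7, 33.4, -1, 0, 0, 0, 6], [13, 35, 0, 0, 0, 0, 6], [13, 35, 0, 0, 0, 0, 6], [13, 35, 0, 0, 0, 0, 6]]])

```text
clock: 40.0
eef_pos: [0.4547, 0.3098, 0.1164]
tool_rot: [0.004, 1.0, 0.0, -0.002]
ft_force: [0.5, -0.2, -1.7]
grip_width: 0.0133
```

jog_arm(deltas=[[[10, 30, 0, 0, 0, 0, 6], [0, 0, 0, 0, 0, 0, 6]]])

```text
clock: 40.2
eef_pos: [0.4417, 0.3447, 0.1148]
tool_rot: [0.001, 1.0, 0.001, -0.003]
ft_force: [-0.2, -0.5, -1.4]
grip_width: 0.0135
```

```bash
python3 - <<'E'
from m import *
from p import *
S=camera("side");cv2.imwrite("pics/j.png",cv2.resize(S[180:400,180:420],None,fx=3,fy=2.7)[:,:,::-1])
r=best("base_tray","side",(296,328)); print(rect("side",r["pixels"],.054)) if r else print("none")
plan([(*slot(-.078),.03,180,6,19)])
E
```

```text
(array([528.3, 348.9]), 282.0, 114.6, 0.5)
at [442.5 341.5 114.6] yaw 179.7 j [ 0.66  0.43 -0.03  1.11  0.    0.66]
[[[-1.2, -0.1, 16.9, -0.1, -0.3, -0.1, 6], [-1.1, -0.1, 16.9, 0.0, 0.0, 0.0, 6], [-1.1, -0.1, 17.0, 0.0, 0.0, -0.1, 6], [-1.1, -0.2, 16.9, 0.0, 0.0, 0.0, 6], [-1.1, -0.1, 16.9, 0.0, 0.0, -0.1, 6]]]
```

View pics/j.png

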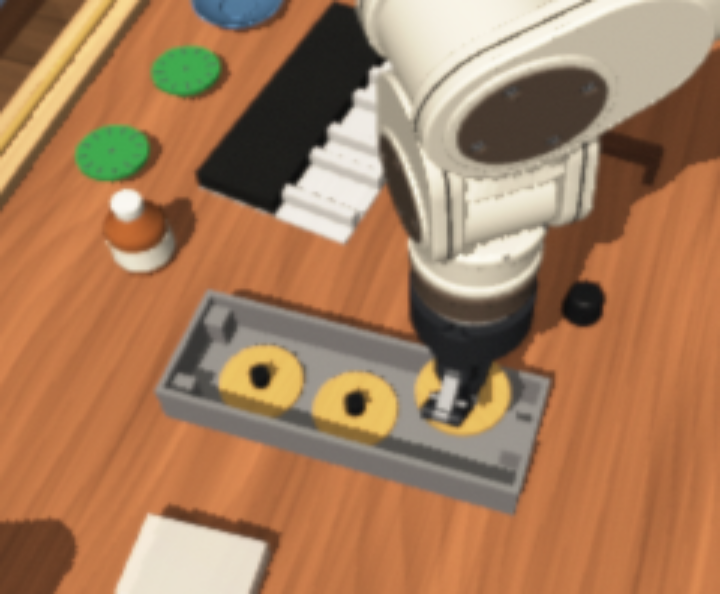

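jog_arm(deltas=[[[-1, 2, 17, 0, -0.3, 0, 6], [1, 2, 17, 0, 0, 0, 6], [1, 1, 17, 0, 0, 0, 6], [1, 1, 17, 0, 0, 0, 6], [1, 1, 12, 0, 0, 0, 6]]])

```text
clock: 40.8
eef_pos: [0.4432, 0.3424, 0.0328]
tool_rot: [0.007, 1.0, -0.001, 0.002]
ft_force: [0.6, -0.2, -1.3]
grip_width: 0.0129
```

```bash
python3 - <<'E'
from p import *
print(get_obs()["ft_force"])
plan([(*slot(-.078),.018,180,6,9)])
E
```

```text
[ 0.62322174 -0.23371198 -1.3205799 ]
at [443.2 342.4  32.8] yaw 179.2 j [ 0.66  0.52 -0.14  0.92 -0.    0.67]
[[[-2.4, -0.7, 7.4, -0.1, 0.2, -0.4, 6], [-2.4, -0.8, 7.4, 0.0, 0.0, -0.4, 6]]]
```

jog_arm(deltas=[[[-3, 0, 7, 0, 0.2, -0.4, 6], [-2, 0, 7, 0, 0, -0.4, 6], [0, 0, 1, 0, 0, 0, 6]]])

```text
clock: 41.1
eef_pos: [0.4489, 0.3395, 0.0155]
tool_rot: [0.001, 1.0, -0.002, -0.001]
ft_force: [-0.2, -0.7, 1.2]
grip_width: 0.0129
```

```bash
python3 - <<'E'
from p import *
print(get_obs()["ft_force"])
plan([(*slot(-.078),.0165,180,6,10)])
E
```

```text
[-0.21740789 -0.6615998   1.2381858 ]
at [448.9 339.5  15.5] yaw 179.9 j [ 0.65  0.55 -0.14  0.89 -0.    0.65]
[[[0.9, 1.4, -1.0, -0.2, -0.2, -0.1, 6]]]
```

jog_arm(deltas=[[[0, 0, 0, 0, 0, 0, 20], [0, 0, 0, 0, 0, 0, 36], [0, 0, 0, 0, 0, 0, 36], [0, 0, -25, 0, 0, 0, 36], [0, 0, -35, 0, 0, 0, 36]]])

```text
clock: 41.6
eef_pos: [0.4476, 0.3383, 0.0745]
tool_rot: [0.001, 1.0, -0.004, -0.004]
ft_force: [0.0, -1.3, 0.4]
grip_width: 0.036
```

jog_arm(deltas=[[[0, 0, -40, 0, 0, 0, 42], [0, 0, -30, 0, 0, 0, 42], [10, -45, -10, 0, 0, 0, 42], [10, -45, 0, 0, 0, 0, 42], [10, -45, 0, 0, 0, 0, 42]]])

```text
clock: 42.1
eef_pos: [0.4234, 0.2092, 0.1668]
tool_rot: [-0.004, 1.0, 0.002, 0.006]
ft_force: [0.0, -1.1, -0.5]
grip_width: 0.042
```

jog_arm(deltas=[[[10, -45, 0, 0, 0, 0, 42], [0, -45, 0, 0, 0, 0, 42], [0, -45, 0, 0, 0, 0, 42], [0, -45, 0, 0, 0, 0, 42], [0, 0, 0, 0, 0, 0, 42]]])

```text
clock: 42.6
eef_pos: [0.4137, 0.0197, 0.1706]
tool_rot: [-0.003, 1.0, 0.002, 0.012]
ft_force: [-0.7, 0.6, 0.5]
grip_width: 0.0418
```

```bash
python3 - <<'E'
from m import *
from p import *
T=camera("top");S=camera("side")
M={n:q["pixels"] for n,c in(("top",(213,226)),("side",(296,328))) if (q:=best("base_tray",n,c))}
print("tray",M.keys(),fit(M,(.28,.098,.054),np.array([.526,.342,.8])))
for n in M: print(n,fit({n:M[n]},(.28,.098,.054),np.array([.526,.342,.8])))
for n,c in(("top",(442,242)),("side",(379,147))):
    q=best("cover_tray",n,c); print(n,"cover",rect(n,q["pixels"],.032)) if q else print(n,"none")
for n,im in(("top",T),("side",S)):
    for r in masks_of("dial0",n):
        px=im[r["pixels"]].mean(0); print(n,round(r["conf"],2),r["at"],px.round(),at_z(n,r["at"],.011)[:2]) if px[0]>150 else 0
c=lambda im,b,k:cv2.resize(im[b[1]:b[3],b[0]:b[2]],(int(k*(b[2]-b[0])),int(k*(b[3]-b[1]))),interpolation=cv2.INTER_CUBIC)
A=c(T,(415,190,475,295),5);B=c(S,(325,120,430,170),4)
h=max(A.shape[0],B.shape[0]);pad=lambda x:np.pad(x,((0,h-x.shape[0]),(0,0),(0,0)))
cv2.imwrite("pics/k.png",np.hstack([pad(A),pad(B)])[:,:,::-1]); plan([(.487,-.327,.15,187,42,45)])
E
```

```text
tray dict_keys(['top', 'side']) (array([0.5259, 0.342 , 0.6608]), np.float64(1.0862908870911503))
top (array([0.525 , 0.343 , 0.5908]), np.float64(0.6195786161900095))
side (array([0.5268, 0.341 , 0.4642]), np.float64(0.4506462031922661))
top cover (array([ 528.6, -320.8]), 260.4, 86.9, 6.9)
side cover (array([ 571.9, -314.8]), 177.0, 128.2, 6.9)
top 0.92 [217.0, 198.4] [183. 144.  73.] [0.6002 0.3414]
top 0.72 [161.7, 201.9] [186. 172. 160.] [0.5856 0.506 ]
top 0.71 [215.1, 220.8] [182. 144.  74.] [0.5323 0.3424]
top 0.66 [213.6, 250.6] [192. 153.  78.] [0.444  0.3408]
side 0.87 [330.6, 338.7] [215. 188. 107.] [0.4489 0.3385]
side 0.78 [265.0, 321.3] [210. 182. 102.] [0.6086 0.3458]
side 0.72 [298.2, 330.3] [213. 185. 101.] [0.5265 0.3425]
at [413.9  25.3 169.7] yaw -179.1 j [ 0.06  0.1  -0.34  1.12  0.    0.04]
[[[-8.4, -44.2, 2.4, 0.3, 1.2, -0.8, 42], [-7.8, -44.3, 2.4, 0.0, 0.0, -0.7, 42], [-7.2, -44.4, 2.5, 0.0, 0.0, -0.8, 42], [-6.7, -44.5, 2.5, 0.0, 0.0, -0.7, 42], [-6.1, -44.5, 2.4, 0.0, 0.0, -0.8, 42]]]
[[[-5.5, -44.7, 2.5, 0.0, 0.0, -0.8, 42], [-4.8, -44.7, 2.4, 0.0, 0.0, -0.7, 42], [-4.3, -44.8, 2.5, 0.0, 0.0, -0.8, 42]]]
```

View pics/k.png

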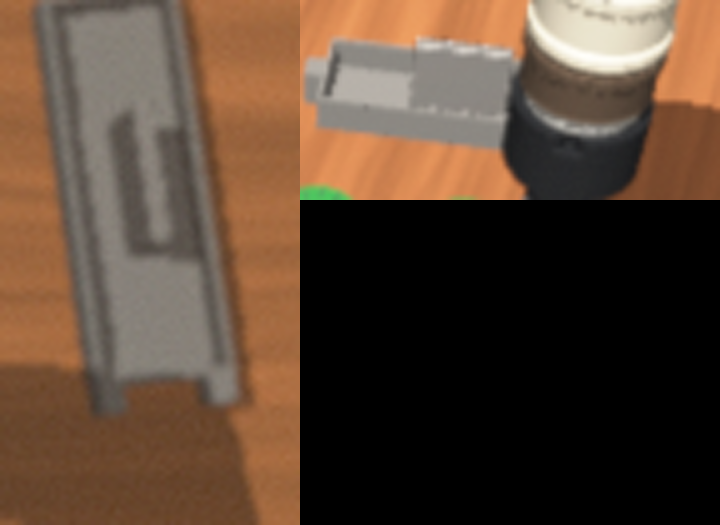

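```bash
cat >> m.py <<'E'
def cfit(masks,x0,z0):
    """cover silhouette (body+ribs, fin) fit x,y,yaw with underside at z0; returns pose of cover frame"""
    def box(x1,x2,y1,y2,h): return np.array([[x,y,z] for x in(x1,x2) for y in(y1,y2) for z in(0,h)])
    B=[box(-.115,.115,-.04,.04,.032),box(-.131,-.115,.025,.039,.032),box(-.131,-.115,-.039,-.025,.032),box(.115,.131,-.011,.011,.032),box(-.04,.04,-.006,.006,.072)]
    def sil(n,p):
        a=np.radians(p[2]); m=np.zeros((3200,5120),np.uint8)
        for C in B:
            Q=np.c_[p[0]+C[:,0]*np.cos(a)-C[:,1]*np.sin(a),p[1]+C[:,0]*np.sin(a)+C[:,1]*np.cos(a),C[:,2]+z0]
            cv2.fillConvexPoly(m,cv2.convexHull((np.array([proj(n,q) for q in Q])*128+64).astype(np.int32)),255,shift=4)
        return cv2.resize(m,(640,400),interpolation=cv2.INTER_AREA)/255.
    def cost(q):
        p=np.array(q)*[.01,.01,2]+x0; return sum((np.abs(sil(n,p)-m)*v).sum()/m.sum() for n,(m,v) in masks.items())
    r=minimize(cost,[0,0,0],method="Nelder-Mead",options=dict(xatol=.02,fatol=1e-4,maxiter=70,initial_simplex=[[0,0,0],[1,0,0],[0,1,0],[0,0,1]]))
    return (r.x*[.01,.01,2]+x0).round(4),r.fun
E
python3 - <<'E'
from m import *
from p import *
T=camera("top");print(at_z("top",(446,225.5),.072))
q=best("cover_tray","top",(441,230)); m=q["pixels"]
print(q["conf"],cfit({"top":(m,1.)},np.array([.529,-.324,7.]),0.), cfit({"top":(m,1.)},np.array([.529,-.324,187.]),0.))
plan([(.53,-.324,.16,187,42,45)])
E
```

```text
[ 0.5253 -0.3271  0.072 ]
0.64 (array([ 0.5285, -0.3242,  7.2091]), np.float64(0.03290240932974497)) (array([  0.5237,  -0.3249, 187.0873]), np.float64(0.12762078687684222))
at [413.8  25.1 169.7] yaw -179.1 j [ 0.06  0.1  -0.34  1.12  0.    0.04]
[[[-12.3, -39.0, 1.1, 0.3, 1.2, -0.7, 42], [-11.8, -39.1, 1.1, 0.0, 0.0, -0.7, 42], [-11.3, -39.3, 1.1, 0.0, 0.0, -0.6, 42], [-11.0, -39.4, 1.0, 0.0, 0.0, -0.7, 42], [-10.4, -39.5, 1.1, 0.0, 0.0, -0.7, 42]]]
[[[-10.0, -39.6, 1.1, 0.0, 0.0, -0.7, 42], [-9.5, -39.8, 1.0, 0.0, 0.0, -0.6, 42], [-9.0, -39.9, 1.1, 0.0, 0.0, -0.7, 42], [-8.6, -39.9, 1.1, 0.0, 0.0, -0.7, 42]]]
```

jog_arm(deltas=[[[-12.3, -39, 1, 0.3, 1.2, -0.7, 42], [-12, -39, 1, 0, 0, -0.7, 42], [-11.3, -39, 1, 0, 0, -0.7, 42], [-11, -39.4, 1, 0, 0, -0.7, 42], [-10.4, -39.5, 1, 0, 0, -0.7, 42]]])

```text
clock: 43.6
eef_pos: [0.4827, -0.1658, 0.1641]
tool_rot: [-0.049, 0.999, 0.001, -0.0]
ft_force: [0.3, 0.0, 0.1]
grip_width: 0.0422
```

jog_arm(deltas=[[[-10, -39.6, 1, 0, 0, -0.7, 42], [-9.5, -39.8, 1, 0, 0, -0.6, 42], [-9, -40, 1, 0, 0, -0.7, 42], [-6, -33, 1, 0, 0, -0.7, 42], [0, 0, 0, 0, 0, 0, 42]]])

```text
clock: 44.1
eef_pos: [0.539, -0.3212, 0.1565]
tool_rot: [-0.074, 0.997, 0.001, -0.0]
ft_force: [-0.2, -0.3, 0.5]
grip_width: 0.0418
```

```bash
python3 - <<'E'
from p import *
plan([(.5285,-.3242,.10,187.2,42,25)])
E
```

```text
at [ 539.  -321.2  156.5] yaw -171.5 j [-0.54  0.53  0.24  1.28  0.   -0.69]
[[[3.6, -0.5, 18.9, 0.1, 0.0, 0.4, 42], [3.6, -0.5, 18.8, 0.0, 0.0, 0.5, 42], [3.6, -0.5, 18.9, 0.0, 0.0, 0.4, 42]]]
```

jog_arm(deltas=[[[5, -0.5, 20, 0, 0, 0.5, 42], [5, -0.5, 20, 0, 0, 0.5, 42], [1, -0.5, 20, 0, 0, 0.3, 42], [0, 0, 15, 0, 0, 0, 42], [0, 0, 0, 0, 0, 0, 42]]])

```text
clock: 44.6
eef_pos: [0.5291, -0.3202, 0.0774]
tool_rot: [-0.064, 0.998, 0.003, -0.001]
ft_force: [-0.1, 0.1, 1.1]
grip_width: 0.0419
```

```bash
python3 - <<'E'
from p import *
print(get_obs()["ft_force"])
plan([(.5285,-.3242,.047,187.2,42,20)])
E
```

```text
[-0.13827149  0.0560673   1.105136  ]
at [ 529.1 -320.2   77.4] yaw -172.6 j [-0.55  0.58  0.1   1.1   0.   -0.67]
[[[0.5, -2.0, 15.2, 0.3, -0.1, 0.1, 42], [0.6, -2.0, 15.2, 0.0, 0.0, 0.1, 42]]]
```

jog_arm(deltas=[[[0.5, -3, 14, 0, 0, 0, 42], [0.5, -2, 14, 0, 0, 0, 42], [0, 0, 0, 0, 0, 0, 42]]])

```text
clock: 44.9
eef_pos: [0.5299, -0.3239, 0.0486]
tool_rot: [-0.066, 0.998, 0.002, -0.001]
ft_force: [-0.6, 0.2, 1.2]
grip_width: 0.0418
```

```bash
python3 - <<'E'
from p import *
print(get_obs()["ft_force"])
plan([(.5285,-.3242,.047,187.2,42,20)])
E
```

```text
[-0.62666046  0.17708083  1.23331976]
at [ 529.9 -323.9   48.6] yaw -172.5 j [-0.55  0.61  0.07  1.04  0.   -0.68]
[[[1.5, -0.1, 1.6, 0.3, -0.1, 0.3, 42]]]
```

jog_arm(deltas=[[[1.5, 0, 1, 0, 0, 0.3, 42], [0, 0, 0, 0, 0, 0, 5], [0, 0, 0, 0, 0, 0, 5], [0, 0, 0, 0, 0, 0, 5], [0, 0, 0, 0, 0, 0, 5]]])

```text
clock: 45.4
eef_pos: [0.529, -0.3248, 0.0487]
tool_rot: [-0.063, 0.998, 0.001, 0.0]
ft_force: [-1.0, 0.2, -3.0]
grip_width: 0.0106
```

jog_arm(deltas=[[[0, 0, 0, 0, 0, 0, 5], [0, 0, -15, 0, 0, 0, 5], [0, 0, -30, 0, 0, 0, 5], [0, 0, -35, 0, 0, 0, 5], [0, 0, -30, 0, 0, 0, 5]]])

```text
clock: 45.9
eef_pos: [0.5239, -0.3219, 0.1531]
tool_rot: [-0.063, 0.998, 0.007, -0.008]
ft_force: [0.8, -0.2, -2.7]
grip_width: 0.0107
```

jog_arm(deltas=[[[0, 0, 0, 0, 0, 0, 5]]])

```text
clock: 46.0
eef_pos: [0.5264, -0.3234, 0.1578]
tool_rot: [-0.063, 0.998, 0.005, -0.004]
ft_force: [0.6, -0.6, -3.2]
grip_width: 0.0109
```

```bash
python3 - <<'E'
from m import *
from p import *
o=get_obs();print(o["ft_force"],o["grip_width"],o["eef_pos"])
camera("side");camera("top")
for n,c in(("side",(350,125)),("top",(445,225))):
    q=best("cover_tray",n,None); print(n,q and (q["conf"],q["at"]))
    if n=="side" and q: print(cfit({n:(q["pixels"],1.)},np.array([.528,-.324,7.2]),o["eef_pos"][2]-.047))
plan([(.45,-.15,.165,-120,5,40),(.42,.10,.165,-50,5,40),(.47,.30,.165,-5,5,40),(*BT,.16,.7,5,40)])
E
```

```text
[ 0.6375 -0.6088 -3.1605] 0.010881213919306543 [ 0.5264 -0.3234  0.1578]
side (0.75, [370.5, 120.8])
(array([ 0.5272, -0.3251,  7.5312]), np.float64(0.10442652658155682))
top (0.9, [439.4, 198.7])
at [ 522.8 -321.2  150.9] yaw -172.8 j [-0.55  0.53  0.22  1.29  0.   -0.68]
[[[7.3, 25.6, -1.4, 1.1, -0.9, -7.6, 5], [3.8, 26.3, -2.1, 0.0, 0.0, -7.5, 5], [0.3, 26.6, -2.0, 0.0, 0.0, -7.5, 5], [-3.1, 26.3, -2.0, 0.0, 0.0, -7.6, 5], [-6.6, 25.8, -2.0, 0.0, 0.0, -7.5, 5]]]
[[[-9.9, 24.7, -2.1, 0.0, 0.0, -7.6, 5], [-13.0, 23.1, -2.0, 0.0, 0.0, -7.5, 5], [-22.4, 16.8, 0.0, 0.0, 0.0, -7.8, 5], [-24.4, 13.6, 0.0, 0.0, 0.0, -7.8, 5], [-26.1, 10.1, 0.0, 0.0, 0.0, -7.7, 5]]]
[[[-27.2, 6.6, -0.1, 0.0, 0.0, -7.8, 5], [-27.8, 2.8, 0.0, 0.0, 0.0, -7.8, 5], [-28.0, -1.0, 0.0, 0.0, 0.0, -7.8, 5], [-27.6, -4.8, 0.0, 0.0, 0.0, -7.8, 5], [-26.6, -8.5, 0.0, 0.0, 0.0, -7.7, 5]]]
[[[-25.3, -12.0, 0.0, 0.0, 0.0, -7.8, 5], [-20.2, -27.8, 0.0, 0.0, 0.0, -7.5, 5], [-16.4, -30.2, -0.1, 0.0, 0.0, -7.5, 5], [-12.3, -32.1, 0.0, 0.0, 0.0, -7.5, 5], [-8.0, -33.4, 0.0, 0.0, 0.0, -7.5, 5]]]
[[[-3.6, -34.2, -0.1, 0.0, 0.0, -7.5, 5], [0.9, -34.3, 0.0, 0.0, 0.0, -7.5, 5], [26.1, -23.4, 2.5, 0.0, 0.0, -2.9, 5], [27.2, -22.0, 2.5, 0.0, 0.0, -2.8, 5]]]
```

jog_arm(deltas=[[[7.3, 25.6, -1.5, 1, -0.9, -7.6, 5], [4, 26, -2, 0, 0, -7.5, 5], [0.3, 26.6, -2, 0, 0, -7.5, 5], [-3, 26, -2, 0, 0, -7.6, 5], [-6.6, 26, -2, 0, 0, -7.5, 5]]])

```text
clock: 46.7
eef_pos: [0.4623, -0.196, 0.1484]
tool_rot: [-0.391, 0.92, 0.008, -0.007]
ft_force: [-0.1, 1.2, -2.3]
grip_width: 0.0108
```

jog_arm(deltas=[[[-10, 24.7, -2, 0, 0, -7.6, 5], [-13, 23, -2, 0, 0, -7.5, 5], [-22.4, 17, 0, 0, 0, -7.8, 5], [-24.4, 13.6, 0, 0, 0, -7.8, 5], [-26, 10, 0, 0, 0, -7.8, 5]]])

```text
clock: 47.2
eef_pos: [0.4171, -0.0582, 0.1455]
tool_rot: [-0.682, 0.731, 0.018, -0.009]
ft_force: [0.5, 0.6, -2.9]
grip_width: 0.0111
```

jog_arm(deltas=[[[-27, 6.6, 0, 0, 0, -7.8, 5], [-28, 3, 0, 0, 0, -7.8, 5], [-28, -1, 0, 0, 0, -7.8, 5], [-27.6, -5, 0, 0, 0, -7.8, 5], [-26.6, -8.5, 0, 0, 0, -7.8, 5]]])

```text
clock: 47.7
eef_pos: [0.3832, 0.0845, 0.1404]
tool_rot: [0.893, -0.448, -0.028, 0.006]
ft_force: [1.0, -0.3, -3.5]
grip_width: 0.0108
```

```bash
python3 - <<'E'
from p import *
o=get_obs();print(o["ft_force"],o["grip_width"])
plan([(.46,.28,.165,-5,5,36),(*BT,.16,.7,5,30)])
E
```

```text
[ 1.02204484 -0.28839015 -3.51288282] 0.010756467008449466
at [383.2  84.5 140.4] yaw -53.4 j [ 0.2   0.14 -0.37  1.11  0.02 -2.01]
[[[-18.7, -29.6, -4.3, 1.8, 2.7, -8.0, 5], [-14.1, -32.0, -4.2, 0.0, 0.0, -8.1, 5], [-9.6, -33.7, -4.1, 0.1, 0.0, -8.0, 5], [-4.7, -34.7, -4.0, 0.0, 0.0, -8.1, 5], [0.2, -35.0, -4.1, 0.0, 0.0, -8.1, 5]]]
[[[5.1, -34.6, -4.1, 0.0, 0.0, -8.0, 5], [15.1, -16.9, 1.3, 0.0, 0.0, -1.4, 5], [15.5, -16.5, 1.2, 0.0, 0.0, -1.5, 5], [15.9, -16.1, 1.3, 0.0, 0.0, -1.4, 5], [16.3, -15.7, 1.3, 0.0, 0.0, -1.4, 5]]]
```

jog_arm(deltas=[[[-18.7, -29.6, -5, 1.8, 2.7, -7.9, 5], [-14, -32, -5, 0, 0, -8, 5], [-9.6, -33.7, -5, 0, 0, -8, 5], [-4.7, -34.7, -4, 0, 0, -8, 5], [0, -35, -4, 0, 0, -8, 5]]])

```text
clock: 48.2
eef_pos: [0.4372, 0.2507, 0.1528]
tool_rot: [0.995, -0.103, -0.009, 0.006]
ft_force: [1.0, -0.4, -3.5]
grip_width: 0.0109
```

jog_arm(deltas=[[[5, -34.6, -4, 0, 0, -8, 5], [15, -17, 0, 0, 0, -1.4, 5], [15.5, -16.5, 0, 0, 0, -1.4, 5], [16, -16, 0, 0, 0, -1.4, 5], [12, -12, 0, 0, 0, -1.4, 5]]])

```text
clock: 48.7
eef_pos: [0.5053, 0.3485, 0.1422]
tool_rot: [0.999, 0.025, -0.018, 0.01]
ft_force: [0.3, 0.3, -3.7]
grip_width: 0.0109
```

```bash
python3 - <<'E'
from p import *
o=get_obs();print(o["ft_force"],o["grip_width"])
plan([(*BT,.135,.7,5,30)])
E
```

```text
[ 0.34603331  0.29013662 -3.6918546 ] 0.010932471791541349
at [505.3 348.5 142.2] yaw 2.8 j [ 0.6   0.55  0.23  1.29  0.   -2.59]
[[[20.6, 7.4, 6.6, 1.1, 2.0, 2.1, 5]]]
```

jog_arm(deltas=[[[12, 4, 1, 1, 2, 2, 5], [8, 3, 1, 0, 0, 0, 5], [0, 0, 1, 0, 0, 0, 5], [0, 0, 1, 0, 0, 0, 5]]])

```text
clock: 49.1
eef_pos: [0.5232, 0.3415, 0.128]
tool_rot: [1.0, 0.008, -0.007, 0.004]
ft_force: [-0.0, 0.0, -3.4]
grip_width: 0.0109
```

```bash
python3 - <<'E'
from m import *
from p import *
o=get_obs();print(o["ft_force"],R.from_quat(o["tool_rot"]).as_matrix()[:,2].round(3))
plan([(*BT,.12,.7,5,30)])
S=camera("side");T=camera("top"); e=get_obs()["eef_pos"]; y=yaw_of(get_obs())
for n in("side","top"):
    q=[r for r in masks_of("cover_tray",n) if r["pixels"].sum()>800]
    if q: print(n,q[0]["conf"],q[0]["at"],cfit({n:(q[0]["pixels"],1.)},np.array([e[0],e[1],y+180]),e[2]-.0487))
cv2.imwrite("pics/l.png",cv2.resize(S[200:400,200:400],None,fx=3,fy=3)[:,:,::-1])
E
```

```text
[-0.0403  0.0244 -3.4062] [-0.013 -0.009 -1.   ]
at [523.2 341.5 128. ] yaw 0.9 j [ 0.58  0.56  0.21  1.24 -0.   -2.58]
[[[3.0, -0.5, 8.0, 0.5, 0.8, 0.2, 5]]]
side 0.58 [307.6, 321.3] (array([  0.5207,   0.3398, 181.1456]), np.float64(0.18453851019315914))
top 0.91 [213.1, 194.5] (array([  0.5635,   0.3229, 199.3541]), np.float64(1.3326610644257704))
```

View pics/l.png

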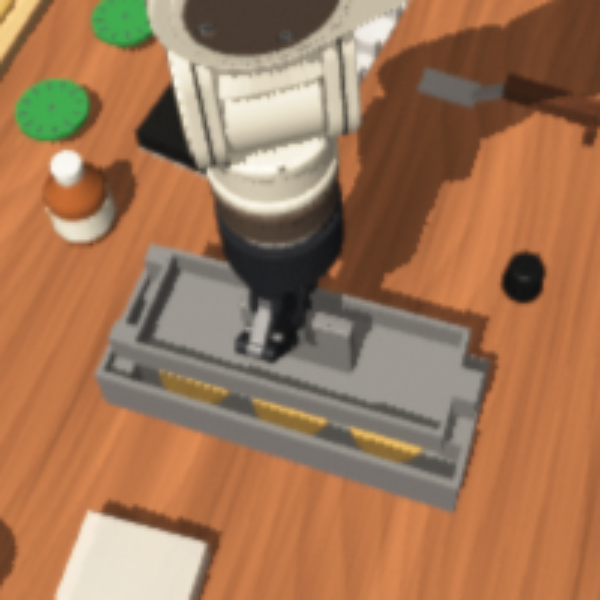

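jog_arm(deltas=[[[2.5, 0, 8, 0.5, 0.8, 0.2, 5], [0, 0, 8, 0, 0, 0, 5], [0, 0, 0, 0, 0, 0, 5]]])

```text
clock: 49.6
eef_pos: [0.5262, 0.3428, 0.1146]
tool_rot: [1.0, 0.007, 0.003, -0.002]
ft_force: [-1.1, 0.1, -3.2]
grip_width: 0.011
```

```bash
cat > c.py <<'E'
from m import *
from p import *
o=get_obs();print(o["ft_force"],R.from_quat(o["tool_rot"]).as_matrix()[:,2].round(3))
plan([(*BT,.11,.7,5,30)])
S=camera("side"); e=get_obs()["eef_pos"]; y=yaw_of(get_obs())
q=[r for r in masks_of("cover_tray","side") if r["pixels"].sum()>800 and np.hypot(r["at"][0]-300,r["at"][1]-318)<30]
v=np.ones((400,640)); v[:320,248:306]=0
for r in q[:2]:
    m=r["pixels"]&(v>0); ys,xs=np.nonzero(m); print(r["conf"],len(xs),xs.min(),xs.max(),ys.min(),ys.max(),"cover",cfit({"side":(m,v)},np.array([e[0],e[1],y+180]),e[2]-.0487),"tcp",e)
E
python3 c.py
```

```text
[-1.1245  0.0506 -3.2018] [ 0.005  0.003 -1.   ]
at [526.2 342.8 114.6] yaw 0.8 j [ 0.58  0.56  0.17  1.18 -0.   -2.58]
[[[-0.3, 0.8, 4.5, -0.2, -0.3, 0.1, 5]]]
0.6 2823 235 356 288 352 cover (array([  0.5245,   0.3408, 180.4443]), np.float64(0.05194446180881137)) tcp [0.5265 0.343  0.1152]
```

jog_arm(deltas=[[[1.5, 0, 4, -0.2, -0.3, 0, 5], [0, 0, 3, 0, 0, 0, 5], [0, 0, 0, 0, 0, 0, 5]]])

```text
clock: 50.0
eef_pos: [0.5291, 0.3438, 0.1092]
tool_rot: [1.0, 0.007, 0.001, -0.001]
ft_force: [-1.1, -0.2, -3.3]
grip_width: 0.0109
```

```bash
python3 - <<'E'
from p import *
o=get_obs();print(o["ft_force"],R.from_quat(o["tool_rot"]).as_matrix()[:,2].round(3))
plan([(.528,.343,.090,.7,5,6)])
E
```

```text
[-1.12224437 -0.21635506 -3.32572528] [ 0.003  0.001 -1.   ]
at [529.1 343.8 109.2] yaw 0.8 j [ 0.58  0.57  0.17  1.17 -0.   -2.58]
[[[-0.3, 0.2, 4.8, -0.1, -0.2, 0.0, 5], [-0.3, 0.2, 4.8, 0.0, 0.0, 0.1, 5], [-0.2, 0.2, 4.8, 0.0, 0.0, 0.0, 5], [-0.3, 0.2, 4.8, 0.0, 0.0, 0.0, 5]]]
```

jog_arm(deltas=[[[-1, 0.6, 5, -0.1, -0.2, 0, 5], [0, 0, 5, 0, 0, 0, 5], [0, 0, 4, 0, 0, 0, 5]]])

```text
clock: 50.3
eef_pos: [0.5286, 0.3435, 0.0947]
tool_rot: [1.0, 0.007, 0.0, 0.0]
ft_force: [0.7, 0.1, -3.6]
grip_width: 0.0105
```

```bash
python3 - <<'E'
from p import *
o=get_obs();print(o["ft_force"],R.from_quat(o["tool_rot"]).as_matrix()[:,2].round(3))
plan([(.528,.343,.089,.7,5,6)])
E
```

```text
[ 0.70100745  0.07319984 -3.6056598 ] [ 0. -0. -1.]
at [528.6 343.5  94.7] yaw 0.8 j [ 0.58  0.58  0.16  1.15 -0.   -2.58]
[[[-0.6, 0.5, 5.7, 0.0, 0.0, 0.1, 5]]]
```

jog_arm(deltas=[[[0, 0, 4, 0, 0, 0, 5], [0, 0, 2, 0, 0, 0, 5], [0, 0, 0, 0, 0, 0, 5]]])

```text
clock: 50.6
eef_pos: [0.5283, 0.3433, 0.0887]
tool_rot: [1.0, 0.007, -0.0, 0.0]
ft_force: [-0.2, -0.2, -3.1]
grip_width: 0.0109
```

```bash
python3 - <<'E'
from p import *
o=get_obs();print(o["ft_force"],R.from_quat(o["tool_rot"]).as_matrix()[:,2].round(3),o["eef_pos"])
E
```

```text
[-0.15490226 -0.15551011 -3.08855787] [-0. -0. -1.] [0.52828883 0.34333025 0.08868151]
```

jog_arm(deltas=[[[0, 0, 1, 0, 0, 0, 5], [0, 0, 1, 0, 0, 0, 5], [0, 0, 0, 0, 0, 0, 5]]])

```text
clock: 50.9
eef_pos: [0.5284, 0.3434, 0.0886]
tool_rot: [1.0, 0.007, 0.001, -0.0]
ft_force: [0.6, -0.3, -2.7]
grip_width: 0.0107
```

```bash
python3 - <<'E'
from p import *
o=get_obs();print(o["ft_force"],R.from_quat(o["tool_rot"]).as_matrix()[:,2].round(3),o["eef_pos"])
E
```

```text
[ 0.57416877 -0.25466744 -2.67294303] [ 0.001  0.001 -1.   ] [0.52838419 0.34340801 0.08858975]
```

jog_arm(deltas=[[[0, 0, 1, 0, 0, 0, 5], [0, 0, 0, 0, 0, 0, 20], [0, 0, 0, 0, 0, 0, 40], [0, 0, 0, 0, 0, 0, 40], [0, 0, -25, 0, 0, 0, 40]]])

```text
clock: 51.4
eef_pos: [0.5273, 0.3428, 0.1098]
tool_rot: [1.0, 0.007, -0.001, 0.001]
ft_force: [0.8, -0.8, -0.9]
grip_width: 0.0398
```

jog_arm(deltas=[[[0, 0, -40, 0, 0, 0, 40], [0, 0, -40, 0, 0, 0, 40], [-45, 0, -5, 0, 0, 0, 40], [-45, 20, 0, 0, 0, 0, 40], [-40, 40, 0, 0, 0, 0, 40]]])

```text
clock: 51.9
eef_pos: [0.4072, 0.2897, 0.1995]
tool_rot: [1.0, 0.007, 0.005, -0.004]
ft_force: [0.6, -2.0, 0.7]
grip_width: 0.0402
```

jog_arm(deltas=[[[0, 45, 0, 0, 0, 0, 40], [0, 45, 0, 0, 0, 0, 40], [0, 45, 0, 0, 0, 0, 40], [0, 45, 0, 0, 0, 0, 40], [0, 45, 0, 0, 0, 0, 40]]])

```text
clock: 52.4
eef_pos: [0.4062, 0.0598, 0.1985]
tool_rot: [1.0, 0.013, 0.007, -0.005]
ft_force: [1.1, -0.3, -0.0]
grip_width: 0.0402
```

```bash
python3 - <<'E'
from m import *
from p import *
print(get_obs()["eef_pos"])
S=camera("side");T=camera("top")
for n,c in(("side",(300,320)),("top",(213,220))):
    for t in("cover_tray","base_tray","spatula"):
        q=[r for r in masks_of(t,n) if r["conf"]>.3][:1]
        for r in q:
            print(n,t,round(r["conf"],2),np.round(r["at"]))
            if t=="cover_tray" and np.hypot(*(np.array(r["at"])-c))<40: print("cover",[(z,cfit({n:(r["pixels"],1.)},np.array([.527,.342,181.]),z)) for z in(.03,.04)])
            if t=="spatula": print(rect(n,r["pixels"],.01))
            
c=lambda im,b,k:cv2.resize(im[b[1]:b[3],b[0]:b[2]],None,fx=k,fy=k,interpolation=cv2.INTER_CUBIC)
cv2.imwrite("pics/n.png",np.hstack([c(S,(215,270,375,390),3.5),c(T,(180,165,245,285),3.5)])[:,:,::-1])
E
```

```text
[0.4062 0.0598 0.1985]
side cover_tray 0.82 [298. 322.]
cover [(0.03, (array([  0.5279,   0.3369, 180.9258]), np.float64(0.03822951926579422))), (0.04, (array([  0.526 ,   0.3408, 180.9445]), np.float64(0.03241557610810523)))]
side base_tray 0.96 [301. 345.]
side spatula 0.96 [374. 232.]
(array([430.7,  14.1]), 50.8, 168.6, 86.3)
top cover_tray 0.9 [207. 218.]
cover [(0.03, (array([  0.5261,   0.3484, 180.885 ]), np.float64(0.031029109174534015))), (0.04, (array([  0.5243,   0.346 , 180.9266]), np.float64(0.031239409343984507)))]
top base_tray 0.58 [226. 231.]
```

View pics/n.png

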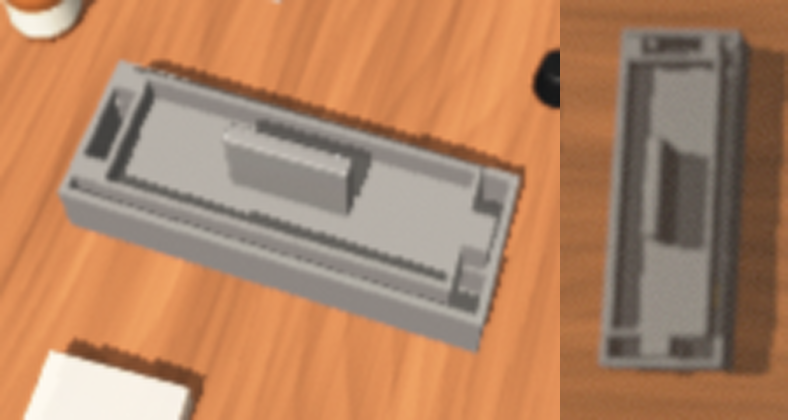

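```bash
python3 -c "
from workcell import job_done,get_obs
print(job_done(), get_obs()['clock'], get_obs()['ft_force'])"
```

```text
the job is handed in; nothing more can be done
the job is handed in; nothing more can be done
```

I finished the job and handed it in at about 52 s of the 210 s; the hand-in gave no verdict.

- **Dials:** I turned all three face down onto the deck with the spatula. I then lifted each by its hub and set the three in a row along the middle of the base tray.
- **Spatula:** I laid it flat on the bench at about (0.40, 0.03), in front of the stand, not where it first lay.
- **Cover:** By the time I reached for it, it had been knocked about 42 mm along x. I measured it again, picked it up by the fin, turned it end for end and set it on the lugs.

**Last checks**
- **Dials:** Before covering, both cameras showed three brass backs with the hubs up, at about x = 0.45, 0.53 and 0.60 m and y = 0.34 m. That is within about 5 mm of the planned row.
- **Cover:** The last pictures show it level, with its single rib at the single-lug end. The fit gives 181°, centred within about 3 mm of the tray. Its lowering stopped at the height I expected for the lugs.
- **Robot:** It stood clear of everything, with the tool about 0.2 m up.

**Where the checks were weak**
- **Cover position:** The two cameras disagreed by about 5 mm across the tray on the cover. For the bare tray they disagreed by about 2 mm. The best agreement between the views is with the cover about 43 mm up, within the 36–45 mm allowed but near its top.
- **Spatula:** In the last look only the side camera found it. Its outline there matched the one from when I laid it down.
- **Bystanders:** I did not measure how far they moved, but saw no sign that any had been touched.

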